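Seat trial spacer plates in a sizing rack by feel

TASK

Put the two trial spacer plates away in the sizing rack: lift the thick blue plate out of its rinse stand and press it into the widest slot, and the thin yellow plate into the narrowest slot, each one down past the sprung cheek until it rests on the stop hidden in that slot. The stops stand at unknown depths and slip if leaned on hard, so feel for each one and press gently, without pushing it down. Leave both plates upright in their slots, and do not disturb the bottle, the dish and the jar.

Things in the scene. Friction and masses are not known exactly. Their poses are not given: they have to be found in the camera images.
- plate_blue: blue rigid trial spacer plate, 16 mm thick (y), 90 mm tall (z), 60 to 130 g: blade 50 mm wide (x) up to z = 50 mm, above it a grip tab 30 mm wide, as thick. Lower edge rounded (radius 8 mm). Origin: centre of the underside. Starts upright in its white rinse stand (fixed, 26 mm tall, 72 mm long), sunk 22 mm with 1 mm play on each face. Grip the tab by its faces.
- plate_yellow: yellow rigid trial spacer plate, 10 mm thick (y), 90 mm tall (z), 60 to 130 g: blade 50 mm wide (x) up to z = 50 mm, above it a grip tab 30 mm wide, as thick. Lower edge rounded (radius 5 mm). Origin: centre of the underside. Starts upright in its white rinse stand (fixed, 26 mm tall, 72 mm long), sunk 22 mm with 1 mm play on each face. Grip the tab by its faces.
- rack: white rack fixed to the worktop, 72 (x) x 140 (y) x 48 mm tall, steel feet. Origin: centre of underside. Three slots in a row, each long in x: blue mark (y = +48 mm), grey (y = 0, stays empty), yellow (y = -48 mm, narrowest). In each a rounded sprung steel cheek, 16 mm below the top, sticks 3 mm out of the +y wall: a plate does not fall in; pushing its own plate past takes 4 to 15 N, most as it first enters.
- slot_blue (a point): mouth centre of the widest slot (blue mark), level with the rack's top; axes as the rack's. Slot 55 mm (x) by 17.6 mm (y); a sloping steel lead-in 6 mm high widens the mouth by 4 mm on every side. Hidden below the cheek is a flat stop, set anew each time 26 to 38 mm below the top. It holds firm to 28 N (cheek drag comes on top) and slips down beyond that.
- slot_yellow (a point): mouth centre of the narrowest slot (yellow mark), level with the rack's top; axes as the rack's. Slot 55 mm (x) by 11.6 mm (y); a sloping steel lead-in 6 mm high widens the mouth by 4 mm on every side. Hidden below the cheek is a flat stop, set anew each time 26 to 38 mm below the top. It holds firm to 28 N (cheek drag comes on top) and slips down beyond that.
- iodine_bottle: bystander: small brown bottle with white cap, 47 mm across, 98 mm tall, loose. Origin: centre of the underside.
- kidney_dish: bystander: steel kidney dish, 92 x 184 x 35 mm, loose. Origin: centre of the underside.
- pin_jar: bystander: clear jar with red lid, 50 mm across, 52 mm tall, loose. Origin: centre of the underside.
There are look-alikes about, which are no part of the job. Leave any green look-alike of the plate_yellow alone.

How it is judged (in metres and radians):
At the end, for the whole second after the job is handed in: Each plate stands in the slot of its own colour mark (origin within 5 mm of the slot's centre line point, more than 24 mm deep, upright and in line with the slot to 0.12 rad), at rest and home on that slot's stop (underside within 2 mm of the stop's face; the stop is a 5 mm thick pad) (z of stop_blue_c0 in the frame of plate_blue above -0.0045 m and horizontal distance between plate_blue and slot_blue below 0.005 m and z of plate_blue in the frame of slot_blue below -0.024 m and angle between each of plate_blue, plate_yellow's own z axis and vertical below 0.12 rad and angle between the x axis of plate_blue and the x axis of slot_blue, either way round below 0.12 rad and linear speed of each of plate_blue, plate_yellow below 0.01 m/s and z of stop_yellow_c0 in the frame of plate_yellow above -0.0045 m and horizontal distance between plate_yellow and slot_yellow below 0.005 m and z of plate_yellow in the frame of slot_yellow below -0.024 m and angle between the x axis of plate_yellow and the x axis of slot_yellow, either way round below 0.12 rad); the robot touches nothing.
It fails at once if a slot's stop is pushed more than 3 mm off its setting (distance of any of stop_blue_c0, stop_yellow_c0 from where it was at the start of the episode above 0.003 m).
It fails at once if a plate is forced against the rack with more than 50 N (contact force between any of plate_blue, plate_yellow and rack above 50 N).
It fails at once if the bottle, the dish or the jar is shifted by more than 3 cm or tipped over (distance of any of iodine_bottle, kidney_dish, pin_jar from where it was at the start of the episode above 0.03 m or angle between any of iodine_bottle, kidney_dish, pin_jar's own z axis and vertical above 0.5 rad).
It also fails if it takes over 58 s, if anything falls off the work surface, if the arm or the gripper's body presses on something with over 40 N, if the wrist force passes 120 N, or if a joint passes its speed limit or range.

ROBOT

A 7-joint arm with a two-finger parallel gripper is mounted at the origin on a cart in front of the work surface, level with it; the furniture and walls round the work are solid. World frame = base frame: x ahead of the robot, y to its left, z up, the work surface at z = 0. Lengths are in mm, angles in rad, forces in N, time in s.
With the tool pointing down it reaches from about 425 to 800 mm from the base axis. Payload 8.3 kg.
Tool frame: the origin (TCP) lies at the centre of the arm's flange, where the gripper is bolted on; the fingertips stand 173 mm ahead of it and the grasp point (between the pads) lies 155 mm ahead of it (env.nose_length is the distance from the TCP to the fingertips, in mm); z points along the fingers, y is the direction in which the jaws open and shut (so a half turn about z gives the same grasp; the last joint's range is limited). The gripper opens to 85 mm and grips with 20 to 120 N. Pads are 22 mm wide; open, the fingers measure 114 mm over their backs; the gripper's body (76 mm by 85 mm) begins 54 mm behind the grasp point. The pads swing forward as they close: fully open they stand 13 mm farther back than shut.
Start: joints at [1.228, 0.383, 0.016, 1.37, -0.006, 1.388, -0.046], TCP at [172.633, -600.678, 404.679] pointing down, gripper open.
Joint ranges: [-2.95, 2.95], [-0.25, 2.06], [-1.52, 1.56], [0.18, 2.33], [-1.44, 4.58], [0.02, 2.06], [-3.01, 3.01]. Speed limits (rad/s): [2.39, 2.39, 3.01, 3.01, 3.14, 3.14, 3.14].

INTERFACE

Orientations are given as a 3x3 rotation matrix whose columns are the frame's x, y, z axes.
In Python, from cell import sense, vision, workorder, env gives the robot as it stands.
- The arm moves only by the tool play_rows, never from a script. Its argument "increments" is a list of rows, each a list of 7 numbers: the turn, a rotation vector about the tool's x, y, z in degrees, then the shift along the tool's x, y, z in cm, then the finger opening in cm, from 0 to 8.54. A call has exactly 5 rows; each row shifts and turns the commanded pose from where the row before left it, along the tool's axes as they then stand; what a row does not reach is not made up. A row lasts 1/12 s, in which the tool goes at most 41.7 mm and 7.16 degrees, less where a joint would pass 70% of its speed; a pose out of reach is approached as far as the arm can. A call with a gripper value outside its range is refused whole. The fingers move at their own pace and stop on an object; "grip_force" is the grip in N (left out, the last holds). Time passes only in rows, so rows that do not move let the fingers close, or fill a call up. It gives the time, the measured TCP pose, the force and the opening at its end, in the units of the state.
- sense(): the state, without advancing time (a new reading comes with each control period).
- vision.read_camera(name): name is "scene" or "top"; returns (picture, depth): 420x560x3 uint8, blue, green, red; 420x560 float32, mm along the optical axis (not along the pixel's ray), 0 where there is no reading.
- vision.camera_params(name): a dict with "fx", "fy", "cx", "cy" (pixels), "R" (3x3) and "t" (3): a world point X has camera coordinates R X + t. Camera axes: x right, y down, z forward; pixel columns grow to the right and rows downward; lengths in mm; the calibration is good to about 2 mm. A picture is of the moment at which its call begins. camera_params takes no time and is no camera call.
- workorder.job_done(): hands the job in, once; it reports no verdict.
The state is a dict: "time_s": time; "joint_positions": joint angles; "joint_velocities": joint speeds; "joint_torque": joint torques, N m; "tool_pos": TCP position; "tool_rot": TCP orientation; "ft_force": force on the tool from outside, world axes, zero at the start; "torque": the same for the moment, N m; "finger_gap": opening from 0.0 (shut) to 1.0 (fully open).
Only numpy, scipy, OpenCV 4.12 (cv2) and the standard library are available. Lean on these libraries where they do the work, as an engineer would, in place of code of your own. Each camera call takes 0.05 s, during which the arm holds its last target.

## Working session

There is one attempt and no reset: what is moved stays moved. The work goes in short steps, Python scripts to look and compute and a tool call to move; the robot and the scene stay as the last step left them, time stands still between calls to the robot, and variables do not carry over. Pictures are saved under pics/ and viewed, and the job is handed in when it is done.

Besides the shell and the picture viewer there is one more tool, called after "Request:" as name([rows], argument=value, ...), one row to a line, values as JSON. play_rows: Moves the arm, as the interface text tells. Its arguments: {"type":"object","properties":{"increments":{"type":"array","items":{"type":"array","items":{"type":"number"}}},"grip_force":{"type":"number"}},"required":["increments"]}

```bash
ls; mkdir -p pics; python3 - <<'E'
from cell import sense, vision, workorder, env
import cv2, numpy as np
s=sense(); print(s)
for n in ["scene","top"]:
    im,d=vision.read_camera(n); cv2.imwrite(f"pics/{n}0.png",im); np.savez(f"pics/{n}0.npz",im=im,d=d)
    print(n,vision.camera_params(n), (d>0).mean())
E
```

```text
pics
{'time_s': 0.0, 'joint_positions': array([ 1.22809152,  0.38422073,  0.01637863,  1.37118341, -0.00633079,
        1.38819043, -0.04653097]), 'joint_velocities': array([ 0.00042057, -0.00154562, -0.00120315,  0.00014368, -0.00048193,
       -0.00095984, -0.00058766]), 'joint_torque': array([ 2.86134355e-04, -6.27605224e+01,  8.44639074e-01, -3.71818793e+01,
        1.66819658e-02,  1.43038112e-02,  8.90356546e-06]), 'tool_pos': array([ 172.5999606 , -600.51434523,  403.67617347]), 'tool_rot': array([[ 9.61103103e-01,  2.76189297e-01, -5.45981075e-04],
       [ 2.76189837e-01, -9.61101272e-01,  1.87575805e-03],
       [-6.67880946e-06, -1.95359130e-03, -9.99998092e-01]]), 'ft_force': array([ 0.19007583, -0.63789151,  1.09681015]), 'torque': array([-0.03261372, -0.02279126, -0.01820431]), 'finger_gap': 1.0017721598173692}
scene {'fx': 459.63284669778227, 'fy': 459.63284669778227, 'cx': 285.0178507925424, 'cy': 206.11717122234546, 'R': array([[-0.71588294, -0.69808386, -0.01380364],
       [-0.45265463,  0.479067  , -0.75206289],
       [ 0.53161584, -0.53214071, -0.65894678]]), 't': array([378.02210262, 330.31529008, 875.03244845])} 0.9962755102040817
top {'fx': 514.6283238758077, 'fy': 514.6283238758077, 'cx': 279.51841121001036, 'cy': 212.77797750607056, 'R': array([[-0.02803092, -0.99949865, -0.01472133],
       [-0.98453698,  0.03015294, -0.17256226],
       [ 0.17291964,  0.00965661, -0.9848886 ]]), 't': array([ -22.90541662,  565.15629166, 1299.8030758 ])} 0.9960841836734694
```

View pics/scene0.png

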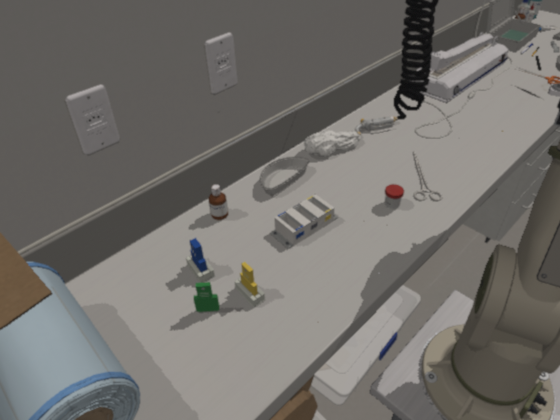

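View pics/top0.png

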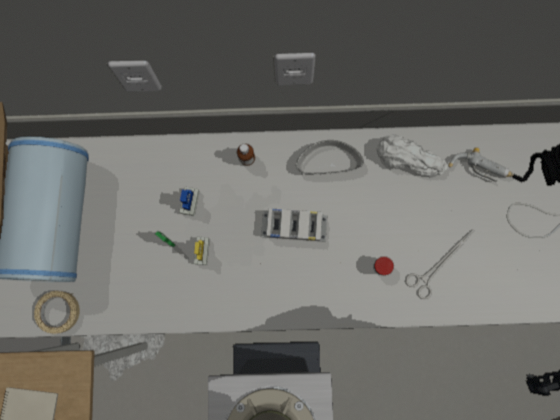

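The scene picture shows the rack at about (305,219), blue plate (198,255), yellow plate (248,280) and a green look-alike (206,298). The top view shows the rack at (295,224), blue (188,201), yellow (201,250) and green (165,239). I'll enlarge crops next.

```bash
python3 - <<'E'
import cv2, numpy as np
a=cv2.imread("pics/top0.png");b=cv2.imread("pics/scene0.png")
c=cv2.resize(a[180:280,140:340],None,fx=4,fy=4,interpolation=cv2.INTER_CUBIC);cv2.imwrite("pics/topc.png",c)
c=cv2.resize(b[175:325,170:350],None,fx=4,fy=4,interpolation=cv2.INTER_CUBIC);cv2.imwrite("pics/scenec.png",c)
E
```

```text
(no output)
```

View pics/topc.png

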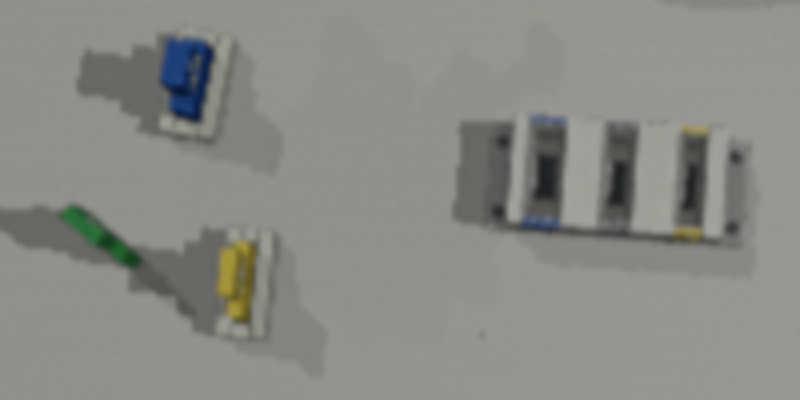

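View pics/scenec.png

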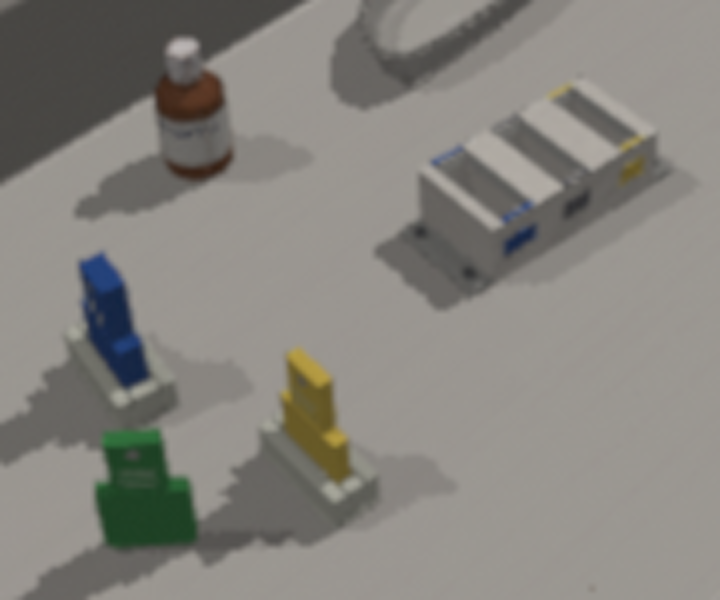

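Three upright plates have this shape: blue at top (188,201), yellow at (201,250) and green at (165,239). The crop confirms that the blue and yellow plates stand in white stands. The green one stands free and is the look-alike to leave alone. Now I'll measure.

```bash
cat > h.py <<'E'
import cv2, numpy as np
from cell import vision
def P(n): 
    p=vision.camera_params(n); return p
def unproj(n,d,uv):
    p=P(n); uv=np.asarray(uv,float); z=d
    c=np.stack([(uv[:,0]-p['cx'])/p['fx']*z,(uv[:,1]-p['cy'])/p['fy']*z,z],1)
    return (c-p['t'])@p['R']
def ray_z(n,uv,z):
    p=P(n); uv=np.atleast_2d(np.asarray(uv,float))
    r=np.stack([(uv[:,0]-p['cx'])/p['fx'],(uv[:,1]-p['cy'])/p['fy'],np.ones(len(uv))],1)@p['R']
    c=-p['R'].T@p['t']
    return c+r*((z-c[2])/r[:,2])[:,None]
def proj(n,X):
    p=P(n); c=np.atleast_2d(X)@p['R'].T+p['t']
    return np.stack([p['fx']*c[:,0]/c[:,2]+p['cx'],p['fy']*c[:,1]/c[:,2]+p['cy']],1)
def tri(uv1,uv2):
    A=[]
    for n,uv in (("scene",uv1),("top",uv2)):
        p=P(n);K=np.array([[p['fx'],0,p['cx']],[0,p['fy'],p['cy']],[0,0,1]])
        A.append(K@np.hstack([p['R'],np.array(p['t'])[:,None]]))
    X=cv2.triangulatePoints(A[0],A[1],np.array(uv1,float).reshape(2,1),np.array(uv2,float).reshape(2,1))
    return (X[:3]/X[3]).ravel()
HS={"blue":((105,120,60),(130,255,255)),"yellow":((20,110,90),(35,255,255)),"green":((45,100,30),(80,255,255))}
def mask(im,c,box):
    h=cv2.cvtColor(im,cv2.COLOR_BGR2HSV); m=cv2.inRange(h,*map(np.array,HS[c]))
    o=np.zeros_like(m);x0,y0,x1,y1=box;o[y0:y1,x0:x1]=m[y0:y1,x0:x1];return o
E
python3 - <<'E'
from h import *
B={"top":{"blue":(170,180,215,220),"yellow":(185,230,215,270)},"scene":{"blue":(180,230,220,280),"yellow":(230,255,270,305)}}
for n in B:
    f=np.load(f"pics/{n}0.npz");im,d=f['im'],f['d']
    # table check
    ys,xs=np.mgrid[200:300:20,150:420:20]
    uv=np.stack([xs.ravel(),ys.ravel()],1);print(n,"z table",np.round(unproj(n,d[uv[:,1],uv[:,0]],uv)[:,2],0))
    for c in B[n]:
        m=mask(im,c,B[n][c]);v,u=np.nonzero(m);X=unproj(n,d[v,u],np.stack([u,v],1))
        print(n,c,len(X));o=np.argsort(-X[:,2]);print(np.round(np.c_[X,u,v][o][::max(1,len(X)//25)],0).astype(int).tolist())
E
```

```text
top z table [ 1.  0. 39.  4. -0. -1.  1. -5.  1.  3.  1.  1. -0.  1.  0. -2. -3.  2.
  1.  3. 47. 44. 44.  3.  4. -2.  4.  5.  2. 38.  2.  5.  2.  4.  1.  1.
  2.  3.  0.  2.  1. -1. 11. -7.  8. -3.  1. -2. -8.  4. -1. -0. -2. -1.
 54.  2. -2.  3. -4.  1. -1.  1.  3.  0.  0. -3.  0.  1. -0.  3.]
top blue 162
[[331, -52, 1377, 188, 192], [617, 197, 98, 186, 192], [609, 207, 97, 182, 195], [602, 205, 96, 183, 198], [602, 210, 95, 181, 198], [620, 203, 94, 184, 191], [610, 210, 94, 181, 195], [600, 205, 93, 183, 199], [607, 200, 93, 185, 196], [605, 211, 92, 181, 197], [613, 208, 91, 182, 194], [616, 209, 90, 182, 193], [622, 194, 85, 188, 191], [598, 199, 74, 187, 201], [595, 201, 64, 187, 203], [628, 197, 57, 189, 191], [596, 200, 56, 188, 203], [626, 195, 54, 190, 192], [629, 192, 53, 191, 191], [592, 208, 52, 185, 205], [633, 201, 50, 188, 190], [587, 201, 47, 188, 207], [585, 207, 44, 186, 208], [621, 195, 41, 191, 195], [613, 195, 38, 191, 198], [611, 196, 35, 191, 199], [623, 194, 31, 192, 195]]
top yellow 131
[[331, -52, 1377, 201, 255], [463, 174, 97, 195, 252], [465, 172, 96, 
[... 1762 characters left out ...]
 261]]
scene yellow 310
[[459, 177, 98, 249, 270], [474, 169, 95, 247, 265], [485, 170, 95, 243, 263], [468, 169, 94, 249, 267], [482, 173, 93, 243, 265], [458, 172, 89, 251, 272], [457, 171, 85, 252, 273], [457, 174, 81, 251, 275], [461, 176, 77, 249, 276], [479, 176, 72, 244, 273], [458, 177, 67, 250, 280], [463, 176, 64, 249, 279], [466, 176, 59, 248, 280], [456, 171, 56, 253, 282], [474, 175, 55, 246, 279], [452, 179, 53, 252, 286], [467, 176, 52, 248, 282], [478, 175, 49, 245, 280], [472, 175, 47, 247, 282], [492, 175, 44, 241, 278], [486, 175, 41, 243, 280], [476, 176, 37, 246, 284], [496, 172, 34, 241, 279], [446, 176, 32, 255, 293], [448, 178, 30, 254, 294], [470, 176, 26, 248, 289]]
```

```bash
cat > fit.py <<'E'
from h import *
def rect(xy):
    (c,(w,h),a)=cv2.minAreaRect(xy.astype(np.float32)); return np.round(c,1),round(w,1),round(h,1),round(a,1)
def cloud(n,d,box):
    x0,y0,x1,y1=box; v,u=np.mgrid[y0:y1,x0:x1]; u=u.ravel();v=v.ravel()
    return unproj(n,d[v,u].astype(float),np.stack([u,v],1)),u,v
E
python3 - <<'E'
from fit import *
B={"top":{"blue":(170,180,215,220),"yellow":(185,230,215,270)},"scene":{"blue":(180,230,220,280),"yellow":(230,255,270,305)}}
R={"top":(250,195,340,250),"scene":(265,190,345,250)}
for n in B:
    f=np.load(f"pics/{n}0.npz");im,d=f['im'],f['d']
    for c in B[n]:
        m=mask(im,c,B[n][c]);v,u=np.nonzero(m);X=unproj(n,d[v,u].astype(float),np.stack([u,v],1))
        t=(X[:,2]>88)&(X[:,2]<102); 
        # recast rays at plane z=94 using pixel
        Y=ray_z(n,np.stack([u[t],v[t]],1),94.)
        print(n,c,"top",t.sum(),"mean",Y.mean(0).round(1),"medz",np.median(X[t,2]).round(1),rect(Y[:,:2]))
        s=(X[:,2]>32)&(X[:,2]<85)
        if n=="scene":
            k=np.polyfit(X[s,0],X[s,1],1)
            for _ in range(4):
                r=X[s,1]-np.polyval(k,X[s,0]); q=s.copy(); q[s]=abs(r)<3; k=np.polyfit(X[q,0],X[q,1],1)
            print("  face: y at tab x", np.polyval(k,Y[:,0].mean()).round(1),"slope",k[0].round(3),q.sum(),"x range",X[q,0].min().round(),X[q,0].max().round())
    X,u,v=cloud(n,d,R[n])
    t=(X[:,2]>42)&(X[:,2]<56)
    Y=ray_z(n,np.stack([u[t],v[t]],1),48.)
    mk=np.zeros(d.shape,np.uint8); mk[v[t],u[t]]=255
    mk=cv2.morphologyEx(mk,cv2.MORPH_OPEN,np.ones((2,2)))
    vv,uu=np.nonzero(mk);Y=ray_z(n,np.stack([uu,vv],1),48.)
    print(n,"rack",len(Y),np.median(X[t,2]).round(1),rect(Y[:,:2]))
    cv2.imwrite(f"pics/rackmask_{n}.png",cv2.resize(mk[190:255,250:350],None,fx=6,fy=6,interpolation=0))
    for c in ("blue","yellow"):
        m=mask(im,c,R[n]);N,l,st,ce=cv2.connectedComponentsWithStats(m)
        print(c,[(st[i,4],ce[i].round(1).tolist(),ray_z(n,ce[i],48.)[0].round(1).tolist()) for i in range(1,N)])
E
```

```text
top blue top 69 mean [608.9 203.5  94. ] medz 93.9 (array([609.1, 203.9]), 16.3, 29.2, 83.2)
top yellow top 47 mean [474.2 171.1  94. ] medz 93.6 (array([474.4, 171.7]), 10.0, 27.7, 88.3)
top rack 1023 47.3 (array([532.8, -79. ]), 139.6, 72.6, 84.4)
blue [(np.int32(1), [274.0, 236.0], [503.5, -23.4, 48.0])]
yellow [(np.int32(2), [309.5, 238.0], [495.5, -115.5, 48.0]), (np.int32(4), [313.5, 238.5], [493.9, -125.8, 48.0])]
scene blue top 75 mean [603.9 207.1  94. ] medz 94.4 (array([603.6, 207. ]), 15.8, 35.9, 71.4)
  face: y at tab x 211.8 slope -0.039 97 x range 580.0 623.0
scene yellow top 64 mean [469.7 172.9  94. ] medz 94.3 (array([469.5, 172.8]), 11.4, 34.4, 83.7)
  face: y at tab x 175.8 slope -0.077 174 x range 445.0 496.0
scene rack 926 48.3 (array([525.5, -73.4]), 145.4, 78.0, 84.2)
blue [(np.int32(12), [299.5, 234.2], [488.9, -10.9, 48.0])]
yellow [(np.int32(1), [326.0, 211.0], [497.0, -118.6, 48.0]), (np.int32(12), [327.5, 217.0], [479.6, -104.0, 48.0])]
```

```bash
python3 - <<'E'
import cv2,numpy as np
a=cv2.imread("pics/rackmask_top.png");b=cv2.imread("pics/rackmask_scene.png");cv2.imwrite("pics/rm.png",np.vstack([a,b])[:,:600])
E
```

```text
(no output)
```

View pics/rm.png

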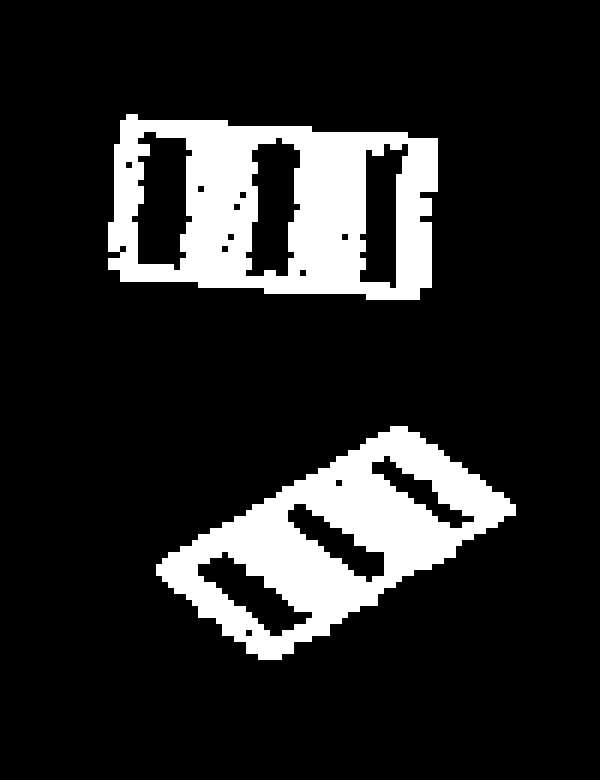

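```bash
python3 - <<'E'
from fit import *
S={"top":{"blue":(172,175,210,225),"yellow":(188,225,216,275)},"scene":{"blue":(175,225,230,285),"yellow":(225,250,275,312)}}
for n in S:
    f=np.load(f"pics/{n}0.npz");im,d=f['im'],f['d']
    for c,b in S[n].items():
        X,u,v=cloud(n,d,b); t=(X[:,2]>13)&(X[:,2]<110)
        mk=np.zeros(d.shape,np.uint8); mk[v[t],u[t]]=255
        mk=cv2.morphologyEx(mk,cv2.MORPH_OPEN,np.ones((2,2)))
        t=t&(mk[v,u]>0)
        # footprint of everything above 13mm: true xy from depth
        ok=t
        print(n,c,t.sum(),"depth footprint",rect(X[ok][:,:2]), "pct", np.percentile(X[ok][:,0],[2,98]).round(),np.percentile(X[ok][:,1],[2,98]).round())
        s=t&(abs(X[:,2]-26)<5); print("   stand top pts",s.sum(),rect(X[s][:,:2]),X[s].mean(0).round(1))
        p=X[t][:,:2]-X[t][:,:2].mean(0); w,V=np.linalg.eigh(p.T@p); a=np.degrees(np.arctan2(V[1,1],V[0,1])); print("   pca yaw",(a+90)%180-90)
c=[]
a=cv2.imread("pics/top0.png")
cv2.imwrite("pics/st.png",np.hstack([cv2.resize(a[180:220,170:215],(540,480),interpolation=cv2.INTER_CUBIC)[:, :400],cv2.resize(a[230:270,185:215],(360,480),interpolation=cv2.INTER_CUBIC)]))
E
```

```text
top blue 379 depth footprint (array([608.8, 202.9]), 36.0, 70.3, 79.5) pct [575. 641.] [182. 221.]
   stand top pts 165 (array([609. , 203.2]), 35.1, 70.4, 78.8) [603.9 198.4  25.7]
   pca yaw -17.406666185175936
top yellow 307 depth footprint (array([473.5, 170.6]), 31.0, 69.4, 84.2) pct [441. 507.] [154. 185.]
   stand top pts 152 (array([474. , 170.6]), 31.0, 68.3, 84.2) [472.8 165.7  25.7]
   pca yaw -8.63116578194979
scene blue 577 depth footprint (array([564.8, 222.1]), 49.7, 150.0, 66.1) pct [511. 634.] [191. 255.]
   stand top pts 221 (array([604., 205.]), 38.0, 69.2, 78.7) [594.7 211.5  26.1]
   pca yaw -16.052347676340673
scene yellow 586 depth footprint (array([468. , 172.2]), 32.5, 68.4, 83.8) pct [435. 499.] [161. 189.]
   stand top pts 237 (array([468. , 172.2]), 32.5, 68.4, 83.8) [460.5 178.   26.1]
   pca yaw 3.856226634542196
```

View pics/st.png

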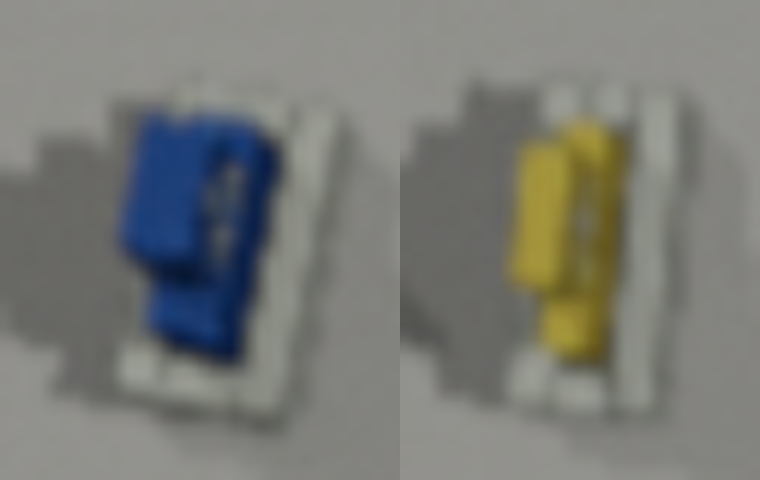

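```bash
cat > plan.py <<'E'
import numpy as np,sys
from cell import sense
def rel(x,y,z):
    s=sense();R=s['tool_rot'];p=s['tool_pos'];yaw=np.degrees(np.arctan2(R[1,0],R[0,0]))
    d=R.T@(np.array([x,y,z],float)-p)/10
    print("t",round(s['time_s'],2),"pos",p.round(1),"yaw",yaw.round(2),"shift cm",d.round(2),"F",s['ft_force'].round(1),"T",s['torque'].round(2),"gap",round(s['finger_gap']*85.4,1))
if __name__=="__main__": rel(*map(float,sys.argv[1:4]))
E
python3 - <<'E'
from fit import *
for c,uv in (("green",(165,239)),("bottle",(245,155)),("dish",(330,160))): print(c,ray_z("top",uv,40.)[0].round())
E
```

```text
green [505. 263.  40.]
bottle [727.  49.  40.]
dish [ 705. -179.   40.]
```

Request:
play_rows([
  [0, 0, 6.8, 0, 0, 0, 5],
  [0, 0, 6.8, 0, 0, 0, 5],
  [0, 0, 6.8, 0, 0, 0, 5],
  [0, 0, 6.6, 0, 0, 0, 5],
  [0, 0, 0, 0, 0, 0, 5],
], grip_force=60)

```text
time_s: 0.52
tool_pos: [172.7, -600.6, 404.1]
tool_rot: [[0.981, -0.195, -0.0], [-0.195, -0.981, 0.001], [-0.001, -0.001, -1.0]]
ft_force: [1.0, -0.2, 0.7]
finger_gap: 0.585
```

```bash
python3 plan.py 480 -260 400;python3 plan.py 606.5 204 330
```

```text
t 0.52 pos [ 172.7 -600.6  404.1] yaw -11.27 shift cm [ 23.48 -39.41   0.43] F [ 1.  -0.2  0.7] T [-0.04  0.01 -0.01] gap 50.0
t 0.52 pos [ 172.7 -600.6  404.1] yaw -11.27 shift cm [ 26.82 -87.38   7.48] F [ 1.  -0.2  0.7] T [-0.04  0.01 -0.01] gap 50.0
```

Request:
play_rows([
  [0, 0, 0, 2.2, -3.5, 0, 5],
  [0, 0, 0, 2.2, -3.5, 0, 5],
  [0, 0, 0, 2.2, -3.5, 0, 5],
  [0, 0, 0, 2.2, -3.5, 0, 5],
  [0, 0, 0, 2.2, -3.5, 0, 5],
])

```text
time_s: 0.93
tool_pos: [314.8, -448.1, 404.5]
tool_rot: [[0.983, -0.186, -0.0], [-0.186, -0.983, 0.0], [-0.0, -0.0, -1.0]]
ft_force: [1.6, -1.0, -0.5]
finger_gap: 0.59
```

Request:
play_rows([
  [0, 0, 0, 2.0, -3.6, 0, 5],
  [0, 0, 0, 2.0, -3.6, 0, 5],
  [0, 0, 0, 2.0, -3.6, 0, 5],
  [0, 0, 0, 2.0, -3.6, 0, 5],
  [0, 0, 0, 2.0, -3.6, 0, 5],
])

```text
time_s: 1.35
tool_pos: [447.1, -290.3, 404.7]
tool_rot: [[0.983, -0.186, -0.0], [-0.186, -0.983, -0.0], [-0.0, 0.0, -1.0]]
ft_force: [0.2, -0.5, 0.7]
finger_gap: 0.582
```

```bash
python3 plan.py 606.5 204 330
```

```text
t 1.35 pos [ 447.1 -290.3  404.7] yaw -10.72 shift cm [  6.47 -51.53   7.47] F [ 0.2 -0.5  0.7] T [-0.04 -0.06  0.03] gap 49.7
```

Request:
play_rows([
  [0, 0, 0, 0.5, -3.9, 0.4, 5],
  [0, 0, 0, 0.5, -3.9, 0.4, 5],
  [0, 0, 0, 0.5, -3.9, 0.4, 5],
  [0, 0, 0, 0.5, -3.9, 0.4, 5],
  [0, 0, 0, 0.5, -3.9, 0.4, 5],
])

```text
time_s: 1.77
tool_pos: [508.1, -103.5, 384.5]
tool_rot: [[0.983, -0.186, -0.0], [-0.186, -0.983, -0.0], [0.0, 0.0, -1.0]]
ft_force: [1.6, -0.2, 0.6]
finger_gap: 0.585
```

Request:
play_rows([
  [0, 0, 0, 0.5, -3.9, 0.4, 5],
  [0, 0, 0, 0.5, -3.9, 0.4, 5],
  [0, 0, 0, 0.5, -3.9, 0.4, 5],
  [0, 0, 0, 0.5, -3.9, 0.4, 5],
  [0, 0, 0, 0.5, -3.9, 0.4, 5],
])

```text
time_s: 2.18
tool_pos: [569.8, 83.0, 364.5]
tool_rot: [[0.983, -0.186, 0.0], [-0.186, -0.983, -0.0], [0.0, 0.0, -1.0]]
ft_force: [1.5, -1.0, -0.1]
finger_gap: 0.583
```

Request:
play_rows([
  [0, 0, 0, 0.4, -3.6, 0.4, 5],
  [0, 0, 0, 0.4, -3.6, 0.4, 5],
  [0, 0, 0, 0.4, -3.6, 0.4, 5],
  [0, 0, 0, 0, 0, 0.4, 5],
  [0, 0, 0, 0, 0, 0, 5],
])

```text
time_s: 2.6
tool_pos: [601.3, 188.0, 347.0]
tool_rot: [[0.983, -0.182, -0.003], [-0.182, -0.983, 0.001], [-0.003, -0.0, -1.0]]
ft_force: [0.5, -0.3, -0.2]
finger_gap: 0.588
```

```bash
python3 plan.py 606.5 204 231; python3 - <<'E'
from fit import *
for n in ["scene","top"]:
    im,d=vision.read_camera(n); cv2.imwrite(f"pics/{n}1.png",im); np.savez(f"pics/{n}1.npz",im=im,d=d)
a=cv2.imread("pics/scene1.png")[170:320,150:300];b=cv2.imread("pics/top1.png")[150:250,130:230]
cv2.imwrite("pics/v1.png",np.hstack([cv2.resize(a,(400,400)),cv2.resize(b,(400,400))]))
E
```

```text
t 2.6 pos [601.3 188.  347. ] yaw -10.46 shift cm [ 0.26 -1.66 11.6 ] F [ 0.5 -0.3 -0.2] T [-0.08  0.03 -0.01] gap 50.2
```

View pics/v1.png

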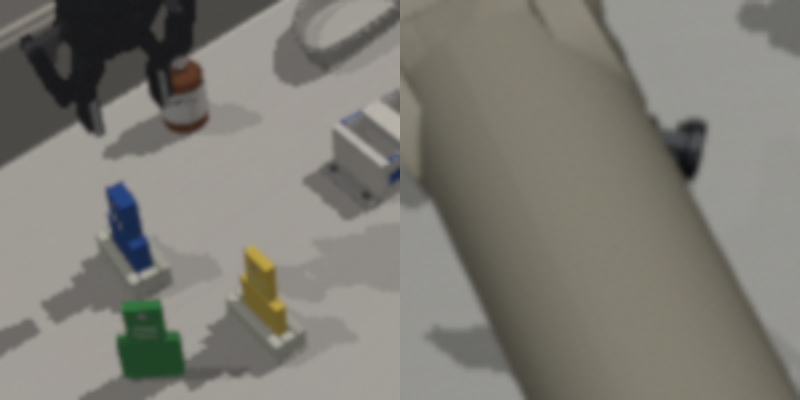

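The top view is blocked by the arm. The scene view shows the open gripper above the blue plate (plate at about (122,215) in the crop).

Request:
play_rows([
  [0, 0, 0.5, 0.3, -1.7, 0, 5],
  [0, 0, 0, 0, 0, 2, 5],
  [0, 0, 0, 0, 0, 2, 5],
  [0, 0, 0, 0, 0, 2, 5],
  [0, 0, 0, 0, 0, 0, 5],
])

```text
time_s: 3.12
tool_pos: [607.4, 198.3, 284.9]
tool_rot: [[0.98, -0.2, -0.006], [-0.2, -0.98, -0.003], [-0.005, 0.004, -1.0]]
ft_force: [0.2, -0.7, -0.8]
finger_gap: 0.585
```

```bash
python3 plan.py 606.5 204 231; python3 - <<'E'
from fit import *
for n in ["scene"]:
    im,d=vision.read_camera(n); cv2.imwrite(f"pics/{n}2.png",im); np.savez(f"pics/{n}2.npz",im=im,d=d)
a=im[170:320,150:300]
cv2.imwrite("pics/v2.png",cv2.resize(a,(600,600),interpolation=cv2.INTER_CUBIC))
E
```

```text
t 3.12 pos [607.4 198.3 284.9] yaw -11.54 shift cm [-0.17 -0.56  5.38] F [ 0.2 -0.7 -0.8] T [-0.02  0.06 -0.01] gap 49.9
```

View pics/v2.png

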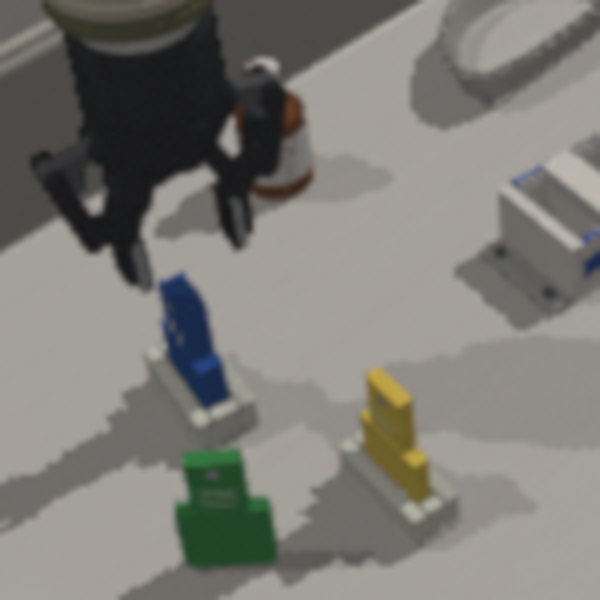

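```bash
python3 - <<'E'
from fit import *
for z in (112,118):
    a=ray_z("scene",[(184.3,241),(209.2,230.7)],z);print(a.round(1),a.mean(0).round(1))
E
python3 plan.py 606.5 204 231
```

```text
[[613.9 226.  112. ]
 [599.6 167.9 112. ]] [606.8 196.9 112. ]
[[608.4 228.8 118. ]
 [594.2 171.3 118. ]] [601.3 200.1 118. ]
t 3.17 pos [607.8 198.7 287.1] yaw -11.55 shift cm [-0.22 -0.5   5.61] F [ 0.2 -0.4  0.3] T [-0.   -0.03  0.05] gap 50.1
```

Request:
play_rows([
  [0, 0, 0, -0.2, -0.5, 0, 5],
  [0, 0, 0, 0, 0, 1.8, 5],
  [0, 0, 0, 0, 0, 1.8, 5],
  [0, 0, 0, 0, 0, 1.8, 5],
  [0, 0, 0, 0, 0, 0, 5],
])

```text
time_s: 3.58
tool_pos: [606.6, 205.9, 233.1]
tool_rot: [[0.98, -0.199, -0.003], [-0.199, -0.98, -0.001], [-0.002, 0.002, -1.0]]
ft_force: [-1.1, 0.4, -1.1]
finger_gap: 0.585
```

```bash
python3 plan.py 606.5 204 231; python3 - <<'E'
from fit import *
for n in ["scene"]:
    im,d=vision.read_camera(n); cv2.imwrite(f"pics/{n}3.png",im); np.savez(f"pics/{n}3.npz",im=im,d=d)
a=im[190:290,150:250]
cv2.imwrite("pics/v3.png",cv2.resize(a,(600,600),interpolation=cv2.INTER_CUBIC))
E
python3 plan.py 606.5 204 231
```

```text
t 3.58 pos [606.6 205.9 233.1] yaw -11.47 shift cm [0.03 0.19 0.21] F [-1.1  0.4 -1.1] T [-0.06  0.07 -0.  ] gap 50.0
t 3.63 pos [607.  206.2 234.8] yaw -11.47 shift cm [-0.01  0.22  0.38] F [ 0.4 -0.3  0.1] T [ 0.03 -0.    0.  ] gap 49.8
```

View pics/v3.png

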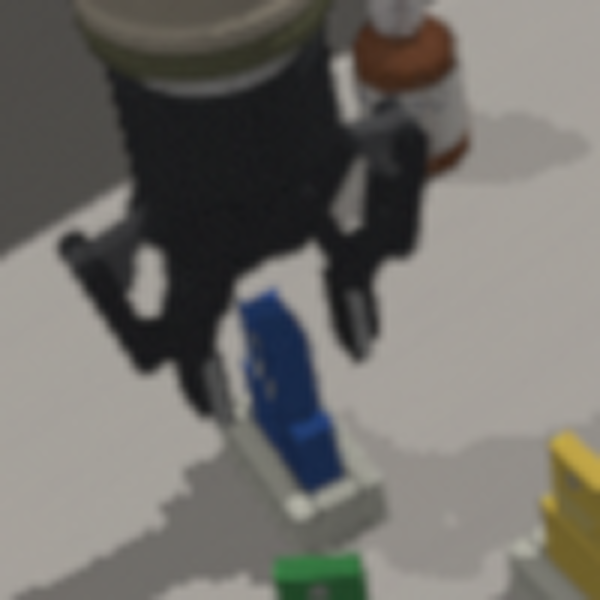

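Request:
play_rows([
  [0, 0, 0, 0, 0.1, 0.4, 4],
  [0, 0, 0, 0, 0, 0, 3],
  [0, 0, 0, 0, 0, 0, 2.4],
  [0, 0, 0, 0, 0, 0, 2.0],
  [0, 0, 0, 0, 0, 0, 2.0],
], grip_force=20)

```text
time_s: 4.05
tool_pos: [607.2, 205.6, 231.6]
tool_rot: [[0.98, -0.199, 0.001], [-0.199, -0.98, 0.0], [0.001, -0.001, -1.0]]
ft_force: [0.8, -0.4, -0.4]
finger_gap: 0.236
```

```bash
python3 - <<'E'
from fit import *
for n in ["scene"]:
    im,d=vision.read_camera(n); cv2.imwrite(f"pics/{n}4.png",im); np.savez(f"pics/{n}4.npz",im=im,d=d)
a=im[210:290,160:240]
cv2.imwrite("pics/v4.png",cv2.resize(a,(600,600),interpolation=cv2.INTER_CUBIC))
E
python3 plan.py 606.5 204 231
```

```text
t 4.1 pos [607.1 205.5 231.4] yaw -11.47 shift cm [-0.03  0.16  0.04] F [ 0.5 -0.4 -1. ] T [-0.06 -0.02 -0.01] gap 19.6
```

View pics/v4.png

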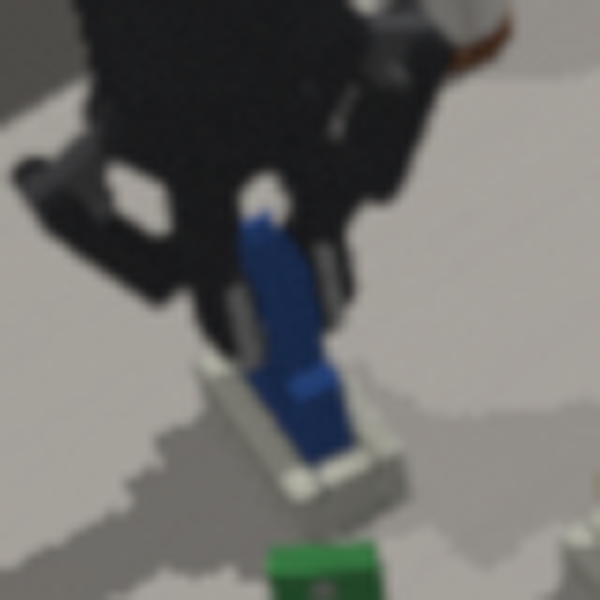

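Request:
play_rows([
  [0, 0, 0, 0, 0, 0, 1.7],
  [0, 0, 0, 0, 0, 0, 1.4],
  [0, 0, 0, 0, 0, 0, 1.0],
  [0, 0, 0, 0, 0, 0, 1.0],
  [0, 0, 0, 0, 0, 0, 1.0],
], grip_force=25)

```text
time_s: 4.52
tool_pos: [607.0, 205.5, 231.1]
tool_rot: [[0.98, -0.199, 0.0], [-0.199, -0.98, 0.0], [0.0, -0.0, -1.0]]
ft_force: [-0.8, -1.0, 4.9]
finger_gap: 0.179
```

Request:
play_rows([
  [0, 0, 0, 0, 0, 0, 1.0],
  [0, 0, 0, 0, 0, 0, 1.0],
  [0, 0, 0, 0, 0, 0, 1.0],
  [0, 0, 0, 0, 0, -0.3, 1.0],
  [0, 0, 0, 0, 0, -0.5, 1.0],
], grip_force=70)

```text
time_s: 4.93
tool_pos: [606.5, 205.3, 237.8]
tool_rot: [[0.98, -0.199, -0.002], [-0.199, -0.98, -0.001], [-0.002, 0.001, -1.0]]
ft_force: [-0.7, 0.4, -0.9]
finger_gap: 0.177
```

```bash
python3 plan.py 606.5 204 231
```

```text
t 4.93 pos [606.5 205.3 237.8] yaw -11.46 shift cm [0.02 0.13 0.68] F [-0.7  0.4 -0.9] T [ 0.04 -0.02  0.02] gap 15.1
```

Request:
play_rows([
  [0, 0, 0, 0, 0, -2, 1.0],
  [0, 0, 0, 0, 0, -2.2, 1.0],
  [0, 0, 0, 0, 0, -2.2, 1.0],
  [0, 0, -5.9, 0, 0, -2, 1.0],
  [0, 0, 0, 0, 0, 0, 1.0],
])

```text
time_s: 5.35
tool_pos: [607.8, 206.1, 327.6]
tool_rot: [[0.996, -0.091, 0.006], [-0.092, -0.996, 0.002], [0.006, -0.003, -1.0]]
ft_force: [0.2, 0.6, -0.5]
finger_gap: 0.179
```

```bash
python3 plan.py 534.7 -29.2 320; python3 - <<'E'
from fit import *
for n in ["scene"]:
    im,d=vision.read_camera(n); cv2.imwrite(f"pics/{n}5.png",im); np.savez(f"pics/{n}5.npz",im=im,d=d)
a=im[170:290,140:260]
cv2.imwrite("pics/v5.png",cv2.resize(a,(600,600),interpolation=cv2.INTER_CUBIC))
E
```

```text
t 5.35 pos [607.8 206.1 327.6] yaw -5.25 shift cm [-5.13 24.11  0.66] F [ 0.2  0.6 -0.5] T [ 0.05 -0.06 -0.03] gap 15.2
```

View pics/v5.png

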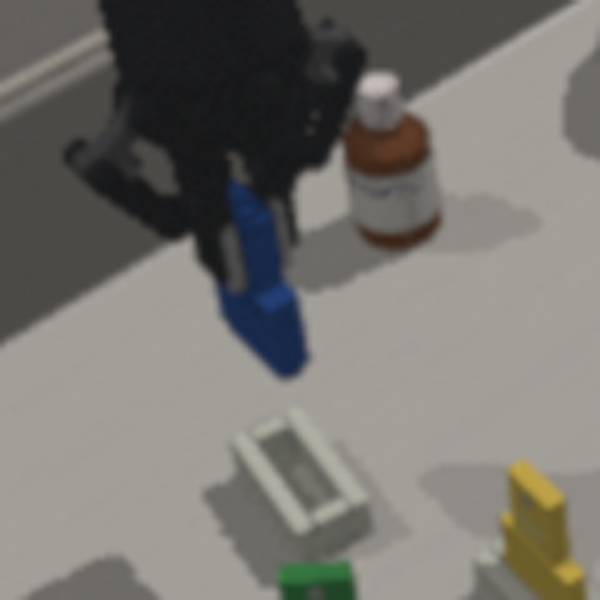

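The blue plate is lifted clear and hangs straight in the jaws, at (265,290) in the crop. Next I carry it above the rack's blue slot.

Request:
play_rows([
  [0, 0, 0, -0.8, 3.8, 0, 1.0],
  [0, 0, 0, -0.8, 3.8, 0, 1.0],
  [0, 0, 0, -0.8, 3.8, 0, 1.0],
  [0, 0, 0, -0.8, 3.8, 0, 1.0],
  [0, 0, 0, -0.8, 3.8, 0, 1.0],
])

```text
time_s: 5.82
tool_pos: [547.4, 18.4, 321.2]
tool_rot: [[0.995, -0.099, -0.002], [-0.099, -0.995, 0.0], [-0.002, 0.0, -1.0]]
ft_force: [0.6, -1.3, -1.8]
finger_gap: 0.177
```

Request:
play_rows([
  [0, 0, 0, -1.0, 3.5, 0, 1.0],
  [0, 0, 0, -0.2, 1.5, 0.8, 1.0],
  [0, 0, 0, 0, 0, 0, 1.0],
  [0, 0, 0, 0, 0, 0, 1.0],
  [0, 0, 0, 0, 0, 0, 1.0],
])

```text
time_s: 6.23
tool_pos: [531.8, -27.3, 314.1]
tool_rot: [[0.995, -0.097, -0.001], [-0.097, -0.995, 0.001], [-0.001, -0.001, -1.0]]
ft_force: [-0.1, -0.2, -0.6]
finger_gap: 0.178
```

```bash
python3 plan.py 534.7 -29.2 290; python3 - <<'E'
from fit import *
for n in ["scene","top"]:
    im,d=vision.read_camera(n); cv2.imwrite(f"pics/{n}6.png",im); np.savez(f"pics/{n}6.npz",im=im,d=d)
    a=im[165:265,255:355] if n=="scene" else im[180:260,230:350]
    cv2.imwrite(f"pics/v6{n}.png",cv2.resize(a,None,fx=6,fy=6,interpolation=cv2.INTER_CUBIC))
E
```

```text
t 6.23 pos [531.8 -27.3 314.1] yaw -5.56 shift cm [0.3  0.16 2.41] F [-0.1 -0.2 -0.6] T [ 0.04 -0.    0.01] gap 15.2
```

View pics/v6scene.png

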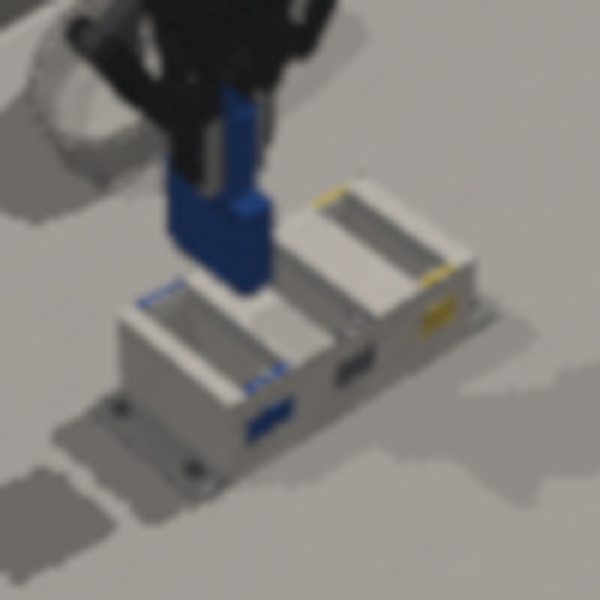

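View pics/v6top.png

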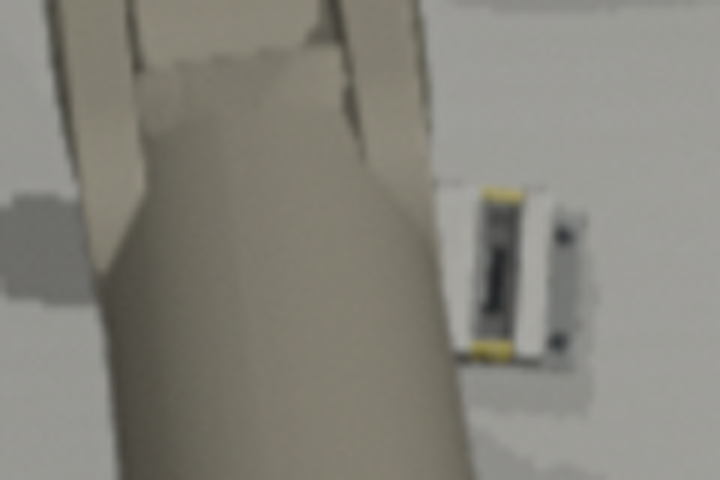

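```bash
python3 - <<'E'
from fit import *
from cell import sense
s=sense();p=s['tool_pos'];R=s['tool_rot'];print(p.round(1))
u0=np.array([p[0],p[1],p[2]-227.1]);ax=R[:,0];ay=-R[:,1]
im=cv2.imread("pics/scene6.png");k=10
c=cv2.resize(im[180:240,270:330],None,fx=k,fy=k,interpolation=cv2.INTER_CUBIC)
def px(X): 
    q=proj("scene",X)[0]; return tuple(int(round(v)) for v in ((q[0]+.5-270)*k,(q[1]+.5-180)*k))
for sx,sy,z in [(25,8,50),(-25,8,50),(25,8,8),(-25,8,8),(-25,-8,50),(-25,-8,8),(-15,8,50),(-15,-8,50)]:
    cv2.circle(c,px(u0+ax*sx+ay*sy+np.array([0,0,z])),4,(0,0,255),-1)
# rack marks centre
print(ray_z("scene",[(255+267/6-.5,165+379/6-.5),(255+160/6-.5,165+293/6-.5)],48.).round(1))
print("yellow",ray_z("scene",[(255+437/6-.5,165+273/6-.5),(255+331/6-.5,165+198/6-.5)],48.).round(1))
cv2.imwrite("pics/v6o.png",c)
E
```

```text
[532.1 -26.7 314.5]
[[505.2 -26.6  48. ]
 [573.7 -33.8  48. ]]
yellow [[ 497.  -123.9   48. ]
 [ 562.9 -129.7   48. ]]
```

View pics/v6o.png

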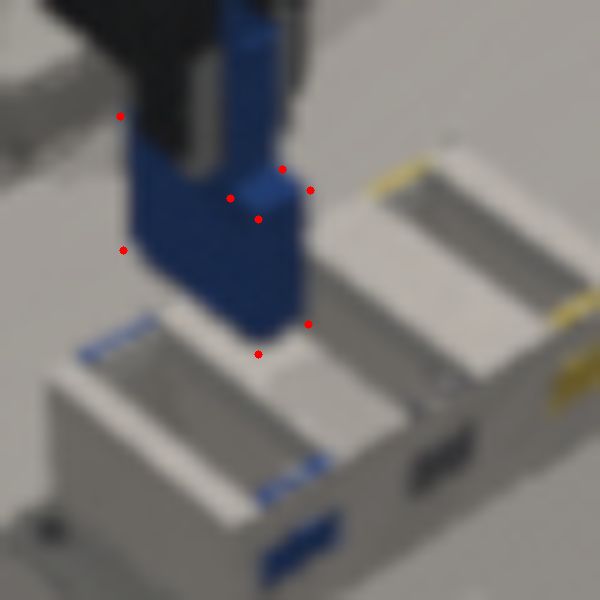

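Request:
play_rows([
  [0, 0, 0, 0.45, 0.15, 0, 1.0],
  [0, 0, 0, 0, 0, 1.2, 1.0],
  [0, 0, 0, 0, 0, 1.2, 1.0],
  [0, 0, 0, 0, 0, 0.8, 1.0],
  [0, 0, 0, 0, 0, 0, 1.0],
])

```text
time_s: 6.75
tool_pos: [535.2, -30.2, 279.6]
tool_rot: [[0.995, -0.097, -0.005], [-0.097, -0.995, 0.001], [-0.005, -0.0, -1.0]]
ft_force: [-1.1, -0.4, -1.7]
finger_gap: 0.177
```

Request:
play_rows([
  [0, 0, 0, 0, 0, 0, 1.0],
  [0, 0, 0, 0, 0, 0, 1.0],
  [0, 0, 0, 0, 0, 0, 1.0],
  [0, 0, 0, 0, 0, 0, 1.0],
  [0, 0, 0, 0, 0, 0, 1.0],
])

```text
time_s: 7.17
tool_pos: [536.4, -30.3, 283.2]
tool_rot: [[0.995, -0.097, 0.001], [-0.097, -0.995, -0.0], [0.001, -0.0, -1.0]]
ft_force: [-0.5, -0.3, -1.5]
finger_gap: 0.174
```

```bash
python3 plan.py 536.5 -28.6 275; python3 - <<'E'
from fit import *
for n in ["scene"]:
    im,d=vision.read_camera(n); cv2.imwrite(f"pics/{n}7.png",im); np.savez(f"pics/{n}7.npz",im=im,d=d)
    a=im[180:240,265:335]
    cv2.imwrite(f"pics/v7{n}.png",cv2.resize(a,None,fx=10,fy=10,interpolation=cv2.INTER_CUBIC))
E
```

```text
t 7.17 pos [536.4 -30.3 283.2] yaw -5.57 shift cm [-0.01 -0.17  0.82] F [-0.5 -0.3 -1.5] T [-0.01 -0.01  0.  ] gap 14.8
```

View pics/v7scene.png

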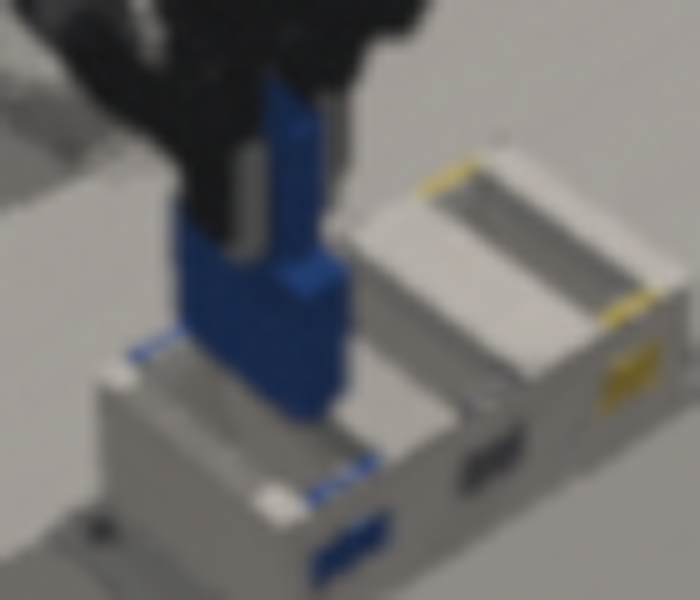

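Request:
play_rows([
  [0, 0, 0, 0, -0.13, 0.2, 1.0],
  [0, 0, 0, 0, 0, 0.2, 1.0],
  [0, 0, 0, 0, 0, 0.2, 1.0],
  [0, 0, 0, 0, 0, 0.2, 1.0],
  [0, 0, 0, 0, 0, 0.2, 1.0],
])

```text
time_s: 7.63
tool_pos: [536.3, -29.0, 272.4]
tool_rot: [[0.995, -0.097, -0.0], [-0.097, -0.995, 0.0], [-0.0, -0.0, -1.0]]
ft_force: [0.6, -0.0, -1.1]
finger_gap: 0.179
```

Request:
play_rows([
  [0, 0, 0, 0, 0, 0.15, 1.0],
  [0, 0, 0, 0, 0, 0.15, 1.0],
  [0, 0, 0, 0, 0, 0.15, 1.0],
  [0, 0, 0, 0, 0, 0.1, 1.0],
  [0, 0, 0, 0, 0, 0, 1.0],
])

```text
time_s: 8.05
tool_pos: [536.3, -29.0, 267.0]
tool_rot: [[0.995, -0.097, -0.0], [-0.097, -0.995, 0.0], [-0.0, -0.0, -1.0]]
ft_force: [-0.3, 0.8, -2.2]
finger_gap: 0.175
```

```bash
python3 plan.py 536.5 -28.6 259
```

```text
t 8.05 pos [536.3 -29.  267. ] yaw -5.57 shift cm [ 0.02 -0.04  0.8 ] F [-0.3  0.8 -2.2] T [-0.03 -0.04 -0.01] gap 14.9
```

Request:
play_rows([
  [0, 0, 0, 0, 0, 0.1, 1.0],
  [0, 0, 0, 0, 0, 0.1, 1.0],
  [0, 0, 0, 0, 0, 0.1, 1.0],
  [0, 0, 0, 0, 0, 0.1, 1.0],
  [0, 0, 0, 0, 0, 0, 1.0],
])

```text
time_s: 8.47
tool_pos: [536.3, -29.0, 263.0]
tool_rot: [[0.995, -0.097, -0.0], [-0.097, -0.995, 0.0], [-0.0, -0.0, -1.0]]
ft_force: [0.0, 0.2, -1.5]
finger_gap: 0.184
```

Request:
play_rows([
  [0, 0, 0, 0, 0, 0.1, 1.0],
  [0, 0, 0, 0, 0, 0.1, 1.0],
  [0, 0, 0, 0, 0, 0.1, 1.0],
  [0, 0, 0, 0, 0, 0, 1.0],
  [0, 0, 0, 0, 0, 0, 1.0],
])

```text
time_s: 8.88
tool_pos: [536.3, -29.0, 260.1]
tool_rot: [[0.995, -0.097, -0.0], [-0.097, -0.995, 0.0], [-0.0, -0.0, -1.0]]
ft_force: [-0.2, 0.4, -1.7]
finger_gap: 0.18
```

Request:
play_rows([
  [0, 0, 0, 0, 0, 0.1, 1.0],
  [0, 0, 0, 0, 0, 0.1, 1.0],
  [0, 0, 0, 0, 0, 0, 1.0],
  [0, 0, 0, 0, 0, 0, 1.0],
  [0, 0, 0, 0, 0, 0, 1.0],
])

```text
time_s: 9.3
tool_pos: [536.4, -29.0, 258.2]
tool_rot: [[0.995, -0.097, 0.0], [-0.097, -0.995, 0.0], [0.0, -0.0, -1.0]]
ft_force: [-0.2, -0.3, -0.7]
finger_gap: 0.179
```

Request:
play_rows([
  [0, 0, 0, 0, 0, 0.1, 1.0],
  [0, 0, 0, 0, 0, 0.1, 1.0],
  [0, 0, 0, 0, 0, 0, 1.0],
  [0, 0, 0, 0, 0, 0, 1.0],
  [0, 0, 0, 0, 0, 0, 1.0],
])

```text
time_s: 9.72
tool_pos: [536.5, -29.2, 256.6]
tool_rot: [[0.995, -0.097, 0.001], [-0.097, -0.995, -0.0], [0.001, 0.0, -1.0]]
ft_force: [-1.7, -0.4, 3.7]
finger_gap: 0.175
```

Request:
play_rows([
  [0, 0, 0, 0, 0, 0.1, 1.0],
  [0, 0, 0, 0, 0, 0.1, 1.0],
  [0, 0, 0, 0, 0, 0, 1.0],
  [0, 0, 0, 0, 0, 0, 1.0],
  [0, 0, 0, 0, 0, 0, 1.0],
])

```text
time_s: 10.13
tool_pos: [536.7, -29.2, 254.9]
tool_rot: [[0.995, -0.097, 0.001], [-0.097, -0.995, -0.0], [0.001, 0.0, -1.0]]
ft_force: [-0.9, -1.5, 6.8]
finger_gap: 0.176
```

Request:
play_rows([
  [0, 0, 0, 0, 0, 0.1, 1.0],
  [0, 0, 0, 0, 0, 0.1, 1.0],
  [0, 0, 0, 0, 0, 0, 1.0],
  [0, 0, 0, 0, 0, 0, 1.0],
  [0, 0, 0, 0, 0, 0, 1.0],
])

```text
time_s: 10.55
tool_pos: [536.9, -29.2, 253.0]
tool_rot: [[0.995, -0.097, 0.002], [-0.097, -0.995, -0.0], [0.002, 0.0, -1.0]]
ft_force: [-0.1, -1.9, 5.5]
finger_gap: 0.18
```

Request:
play_rows([
  [0, 0, 0, 0, 0, 0.1, 1.0],
  [0, 0, 0, 0, 0, 0.1, 1.0],
  [0, 0, 0, 0, 0, 0.1, 1.0],
  [0, 0, 0, 0, 0, 0, 1.0],
  [0, 0, 0, 0, 0, 0, 1.0],
])

```text
time_s: 10.97
tool_pos: [537.0, -29.2, 249.9]
tool_rot: [[0.995, -0.097, 0.002], [-0.097, -0.995, -0.0], [0.002, 0.0, -1.0]]
ft_force: [0.5, -0.9, 6.6]
finger_gap: 0.181
```

Request:
play_rows([
  [0, 0, 0, 0, 0, 0.06, 1.0],
  [0, 0, 0, 0, 0, 0.06, 1.0],
  [0, 0, 0, 0, 0, 0, 1.0],
  [0, 0, 0, 0, 0, 0, 1.0],
  [0, 0, 0, 0, 0, 0, 1.0],
])

```text
time_s: 11.38
tool_pos: [536.9, -29.2, 248.6]
tool_rot: [[0.995, -0.097, 0.002], [-0.097, -0.995, -0.0], [0.002, 0.0, -1.0]]
ft_force: [2.0, -2.1, 4.7]
finger_gap: 0.178
```

Request:
play_rows([
  [0, 0, 0, 0, 0, 0.06, 1.0],
  [0, 0, 0, 0, 0, 0.06, 1.0],
  [0, 0, 0, 0, 0, 0, 1.0],
  [0, 0, 0, 0, 0, 0, 1.0],
  [0, 0, 0, 0, 0, 0, 1.0],
])

```text
time_s: 11.8
tool_pos: [536.9, -29.2, 247.5]
tool_rot: [[0.995, -0.097, 0.002], [-0.097, -0.995, -0.0], [0.002, 0.0, -1.0]]
ft_force: [0.6, -1.4, 5.9]
finger_gap: 0.176
```

Request:
play_rows([
  [0, 0, 0, 0, 0, 0.06, 1.0],
  [0, 0, 0, 0, 0, 0.06, 1.0],
  [0, 0, 0, 0, 0, 0, 1.0],
  [0, 0, 0, 0, 0, 0, 1.0],
  [0, 0, 0, 0, 0, 0, 1.0],
])

```text
time_s: 12.22
tool_pos: [536.9, -29.2, 246.2]
tool_rot: [[0.995, -0.097, 0.002], [-0.097, -0.995, -0.0], [0.002, -0.0, -1.0]]
ft_force: [1.3, -1.1, 5.9]
finger_gap: 0.177
```

Request:
play_rows([
  [0, 0, 0, 0, 0, 0.06, 1.0],
  [0, 0, 0, 0, 0, 0.06, 1.0],
  [0, 0, 0, 0, 0, 0, 1.0],
  [0, 0, 0, 0, 0, 0, 1.0],
  [0, 0, 0, 0, 0, 0, 1.0],
])

```text
time_s: 12.63
tool_pos: [536.9, -29.2, 245.2]
tool_rot: [[0.995, -0.097, 0.002], [-0.097, -0.995, -0.0], [0.002, 0.0, -1.0]]
ft_force: [-0.3, -1.5, 7.0]
finger_gap: 0.176
```

```bash
python3 plan.py 536.5 -28.6 237
```

```text
t 12.63 pos [536.9 -29.2 245.2] yaw -5.59 shift cm [-0.05 -0.06  0.82] F [-0.3 -1.5  7. ] T [-0.39 -0.05 -0.1 ] gap 15.0
```

Request:
play_rows([
  [0, 0, 0, 0, 0, 0.06, 1.0],
  [0, 0, 0, 0, 0, 0.06, 1.0],
  [0, 0, 0, 0, 0, 0, 1.0],
  [0, 0, 0, 0, 0, 0, 1.0],
  [0, 0, 0, 0, 0, 0, 1.0],
])

```text
time_s: 13.05
tool_pos: [537.0, -29.1, 245.1]
tool_rot: [[0.995, -0.097, 0.003], [-0.097, -0.995, -0.001], [0.003, 0.0, -1.0]]
ft_force: [-3.4, -1.8, 17.8]
finger_gap: 0.179
```

```bash
python3 plan.py 536.5 -28.6 237
```

```text
t 13.05 pos [537.  -29.1 245.1] yaw -5.58 shift cm [-0.06 -0.05  0.81] F [-3.4 -1.8 17.8] T [-0.37  0.99 -0.08] gap 15.3
```

The force jumped from 7 to 18 N while z stalled at 245.1. That is the blue stop, at a depth of about 30 mm. Releasing now.

Request:
play_rows([
  [0, 0, 0, 0, 0, 0, 2.0],
  [0, 0, 0, 0, 0, 0, 3.0],
  [0, 0, 0, 0, 0, 0, 4.0],
  [0, 0, 0, 0, 0, 0, 5.0],
  [0, 0, 0, 0, 0, 0, 5],
])

```text
time_s: 13.47
tool_pos: [536.2, -28.9, 242.8]
tool_rot: [[0.995, -0.097, -0.001], [-0.097, -0.995, 0.0], [-0.001, -0.0, -1.0]]
ft_force: [0.7, -0.1, 0.1]
finger_gap: 0.588
```

Request:
play_rows([
  [0, 0, 0, 0, 0, -1.5, 5],
  [0, 0, 0, 0, 0, -3, 5],
  [0, 0, 0, 0, 0, -3, 5],
  [0, 0, 0, 0, 0, -2.5, 5],
  [0, 0, 0, 0, 0, 0, 5],
])

```text
time_s: 13.88
tool_pos: [537.8, -28.6, 348.7]
tool_rot: [[0.995, -0.097, 0.008], [-0.097, -0.995, -0.0], [0.008, -0.0, -1.0]]
ft_force: [0.8, -1.6, 1.3]
finger_gap: 0.586
```

```bash
python3 plan.py 470.5 173 320; python3 - <<'E'
from fit import *
for n in ["scene"]:
    im,d=vision.read_camera(n); cv2.imwrite(f"pics/{n}8.png",im); np.savez(f"pics/{n}8.npz",im=im,d=d)
    a=im[180:240,265:335]
    cv2.imwrite(f"pics/v8{n}.png",cv2.resize(a,None,fx=10,fy=10,interpolation=cv2.INTER_CUBIC))
E
```

```text
t 13.88 pos [537.8 -28.6 348.7] yaw -5.55 shift cm [ -8.67 -19.42   2.8 ] F [ 0.8 -1.6  1.3] T [ 0.05 -0.    0.04] gap 50.1
```

View pics/v8scene.png

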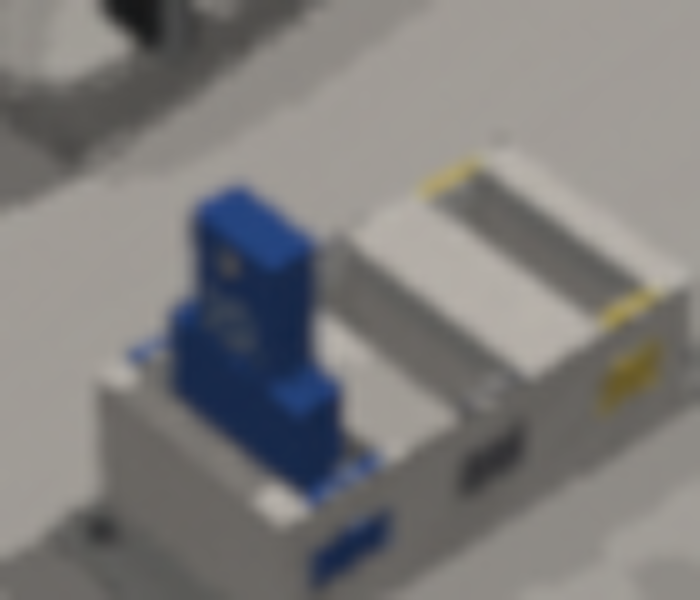

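The blue plate stands upright in its slot at (255,340) in the crop. On to the yellow plate.

Request:
play_rows([
  [0, 0, 0, -1.7, -3.7, 0.3, 5],
  [0, 0, 0, -1.7, -3.7, 0.3, 5],
  [0, 0, 0, -1.7, -3.7, 0.3, 5],
  [0, 0, 0, -1.7, -3.7, 0.3, 5],
  [0, 0, 0, -1.7, -3.7, 0.3, 5],
])

```text
time_s: 14.35
tool_pos: [468.4, 164.7, 327.0]
tool_rot: [[0.995, -0.097, -0.001], [-0.097, -0.995, -0.0], [-0.001, 0.001, -1.0]]
ft_force: [0.8, -0.0, -0.3]
finger_gap: 0.588
```

Request:
play_rows([
  [0, 0, 0, 0, -0.9, 1, 5],
  [0, 0, 0, 0, 0, 2, 5],
  [0, 0, 0, 0, 0, 1, 5],
  [0, 0, 0, 0, 0, 0, 5],
  [0, 0, 0, 0, 0, 0, 5],
])

```text
time_s: 14.77
tool_pos: [470.5, 171.4, 287.3]
tool_rot: [[0.995, -0.098, -0.003], [-0.098, -0.995, -0.001], [-0.003, 0.001, -1.0]]
ft_force: [-0.2, -0.2, -0.1]
finger_gap: 0.585
```

```bash
python3 - <<'E'
from fit import *
for n in ["scene"]:
    im,d=vision.read_camera(n); cv2.imwrite(f"pics/{n}9.png",im); np.savez(f"pics/{n}9.npz",im=im,d=d)
    a=im[220:320,200:300]
    cv2.imwrite(f"pics/v9{n}.png",cv2.resize(a,None,fx=6,fy=6,interpolation=cv2.INTER_CUBIC))
E
python3 plan.py 472 172.8 231
```

```text
t 14.82 pos [470.9 171.5 288.2] yaw -5.65 shift cm [ 0.11 -0.14  5.72] F [-0.3 -0.7  0.4] T [-0.03 -0.02 -0.01] gap 50.4
```

View pics/v9scene.png

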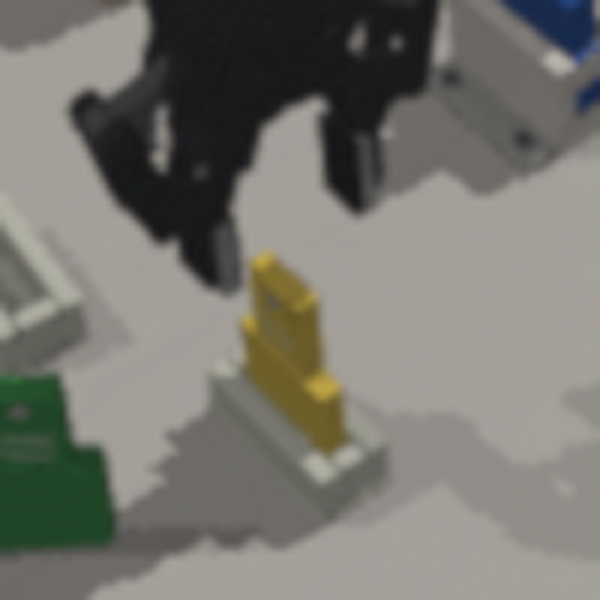

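Request:
play_rows([
  [0, 0, 0.3, 0.1, -0.1, 1, 5],
  [0, 0, 0, 0, 0, 1.8, 5],
  [0, 0, 0, 0, 0, 1.8, 5],
  [0, 0, 0, 0, 0, 1.1, 5],
  [0, 0, 0, 0, 0, 0, 4],
], grip_force=20)

```text
time_s: 15.23
tool_pos: [471.1, 172.4, 229.0]
tool_rot: [[0.995, -0.103, -0.003], [-0.103, -0.995, -0.001], [-0.003, 0.001, -1.0]]
ft_force: [-0.9, 0.2, 0.0]
finger_gap: 0.474
```

Request:
play_rows([
  [0, 0, 0, 0, 0, 0, 3],
  [0, 0, 0, 0, 0, 0, 2.4],
  [0, 0, 0, 0, 0, 0, 2.0],
  [0, 0, 0, 0, 0, 0, 1.6],
  [0, 0, 0, 0, 0, 0, 1.6],
])

```text
time_s: 15.65
tool_pos: [471.9, 173.3, 231.9]
tool_rot: [[0.995, -0.102, 0.001], [-0.102, -0.995, 0.0], [0.001, -0.0, -1.0]]
ft_force: [-0.2, 0.7, 0.5]
finger_gap: 0.188
```

```bash
python3 - <<'E'
from fit import *
for n in ["scene"]:
    im,d=vision.read_camera(n); cv2.imwrite(f"pics/{n}10.png",im); np.savez(f"pics/{n}10.npz",im=im,d=d)
    a=im[240:320,210:290]
    cv2.imwrite(f"pics/v10{n}.png",cv2.resize(a,None,fx=7,fy=7,interpolation=cv2.INTER_CUBIC))
E
python3 plan.py 472 172.8 231
```

```text
t 15.7 pos [471.9 173.3 231.8] yaw -5.87 shift cm [0.02 0.05 0.08] F [0.4 0.  0.5] T [0.01 0.06 0.01] gap 16.1
```

View pics/v10scene.png

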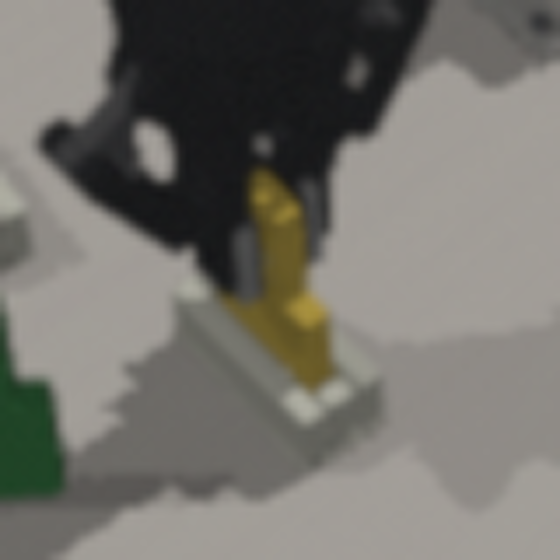

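Request:
play_rows([
  [0, 0, 0, 0, 0, 0, 1.2],
  [0, 0, 0, 0, 0, 0, 0.9],
  [0, 0, 0, 0, 0, 0, 0.5],
  [0, 0, 0, 0, 0, 0, 0.5],
  [0, 0, 0, 0, 0, 0, 0.5],
], grip_force=25)

```text
time_s: 16.12
tool_pos: [471.8, 173.1, 231.5]
tool_rot: [[0.995, -0.102, 0.0], [-0.102, -0.995, -0.0], [0.0, 0.0, -1.0]]
ft_force: [-0.6, -0.8, 4.8]
finger_gap: 0.115
```

```bash
python3 plan.py 472 172.8 231
```

```text
t 16.12 pos [471.8 173.1 231.5] yaw -5.87 shift cm [0.02 0.03 0.05] F [-0.6 -0.8  4.8] T [-0.5   0.18  0.03] gap 9.8
```

Request:
play_rows([
  [0, 0, 0, 0, 0, 0, 0.5],
  [0, 0, 0, 0, 0, 0, 0.5],
  [0, 0, 0, 0, 0, 0, 0.5],
  [0, 0, 0, 0, 0, -0.3, 0.5],
  [0, 0, 0, 0, 0, -0.5, 0.5],
], grip_force=70)

```text
time_s: 16.53
tool_pos: [471.3, 173.1, 238.8]
tool_rot: [[0.995, -0.102, -0.002], [-0.102, -0.995, -0.0], [-0.002, 0.0, -1.0]]
ft_force: [-0.4, -0.2, -1.4]
finger_gap: 0.108
```

Request:
play_rows([
  [0, 0, 0, 0, 0, -2, 0.5],
  [0, 0, 0, 0, 0, -2.2, 0.5],
  [0, 0, 0, 0, 0, -2.2, 0.5],
  [0, 0, -0.3, 0, 0, -2, 0.5],
  [0, 0, 0, 0, 0, 0, 0.5],
])

```text
time_s: 16.95
tool_pos: [472.6, 174.2, 327.6]
tool_rot: [[0.995, -0.096, 0.006], [-0.096, -0.995, 0.002], [0.006, -0.003, -1.0]]
ft_force: [0.5, 0.5, -0.0]
finger_gap: 0.106
```

```bash
python3 - <<'E'
from fit import *
for n in ["scene"]:
    im,d=vision.read_camera(n); cv2.imwrite(f"pics/{n}11.png",im); np.savez(f"pics/{n}11.npz",im=im,d=d)
    a=im[200:320,200:320]
    cv2.imwrite(f"pics/v11{n}.png",cv2.resize(a,None,fx=5,fy=5,interpolation=cv2.INTER_CUBIC))
E
python3 plan.py 528.4 -124.7 320
```

```text
t 17.0 pos [472.2 173.8 325.5] yaw -5.55 shift cm [ 8.48 29.17  0.53] F [ 0.3  0.4 -0.8] T [-0.01  0.01  0.01] gap 9.2
```

View pics/v11scene.png

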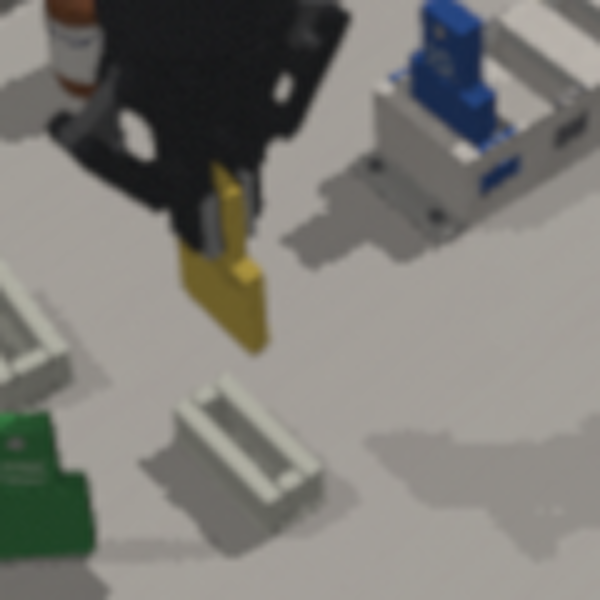

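Request:
play_rows([
  [0, 0, 0, 0, 0, -3, 0.5],
  [0, 0, 0, 0.9, 3.0, -2.5, 0.5],
  [0, 0, 0, 1.0, 3.8, 0, 0.5],
  [0, 0, 0, 1.1, 3.8, 0, 0.5],
  [0, 0, 0, 1.1, 3.8, 0, 0.5],
])

```text
time_s: 17.42
tool_pos: [498.3, 24.6, 377.8]
tool_rot: [[0.995, -0.096, -0.0], [-0.096, -0.995, -0.0], [-0.0, 0.0, -1.0]]
ft_force: [1.3, 1.3, -0.6]
finger_gap: 0.106
```

Request:
play_rows([
  [0, 0, 0, 1.1, 3.8, 0, 0.5],
  [0, 0, 0, 1.1, 3.8, 0, 0.5],
  [0, 0, 0, 1.1, 3.8, 0, 0.5],
  [0, 0, 0, 1.1, 3.4, 0, 0.5],
  [0, 0, 0, 0, 0, 0, 0.5],
])

```text
time_s: 17.83
tool_pos: [527.5, -134.5, 376.4]
tool_rot: [[0.994, -0.108, -0.003], [-0.108, -0.994, -0.003], [-0.002, 0.003, -1.0]]
ft_force: [-1.2, -1.0, -1.4]
finger_gap: 0.105
```

```bash
python3 plan.py 528 -124.3 290
```

```text
t 17.83 pos [ 527.5 -134.5  376.4] yaw -6.21 shift cm [-0.04 -1.05  8.63] F [-1.2 -1.  -1.4] T [-0.06  0.04  0.03] gap 9.0
```

Request:
play_rows([
  [0, 0, 0, 0, 0, 2, 0.5],
  [0, 0, 0, 0, 0, 3, 0.5],
  [0, 0, 0, 0, 0, 2, 0.5],
  [0, 0, 0, 0, 0, 0, 0.5],
  [0, 0, 0, 0, 0, 0, 0.5],
])

```text
time_s: 18.25
tool_pos: [527.4, -125.3, 306.8]
tool_rot: [[0.995, -0.097, -0.004], [-0.097, -0.995, 0.001], [-0.004, -0.001, -1.0]]
ft_force: [-0.6, -1.0, -0.3]
finger_gap: 0.109
```

Request:
play_rows([
  [0, 0, 0, 0, 0, 0, 0.5],
  [0, 0, 0, 0, 0, 0, 0.5],
  [0, 0, 0, 0, 0, 0, 0.5],
  [0, 0, 0, 0, 0, 0, 0.5],
  [0, 0, 0, 0, 0, 0, 0.5],
])

```text
time_s: 18.67
tool_pos: [528.1, -125.7, 309.0]
tool_rot: [[0.995, -0.097, 0.001], [-0.097, -0.995, -0.0], [0.001, 0.0, -1.0]]
ft_force: [-0.9, -0.6, -1.1]
finger_gap: 0.11
```

```bash
python3 - <<'E'
from fit import *
from cell import sense
im,d=vision.read_camera("scene"); cv2.imwrite(f"pics/scene12.png",im)
s=sense();p=s['tool_pos'];R=s['tool_rot']
u0=np.array([p[0],p[1],p[2]-227.5]);ax=R[:,0];ay=-R[:,1];k=8
c=cv2.resize(im[160:235,270:350],None,fx=k,fy=k,interpolation=cv2.INTER_CUBIC)
def px(X): 
    q=proj("scene",X)[0]; return tuple(int(round(v)) for v in ((q[0]+.5-270)*k,(q[1]+.5-160)*k))
for sx,sy,z in [(25,5,50),(-25,5,50),(25,5,5),(-25,5,5),(-25,-5,50),(-25,-5,5),(-15,5,50),(-15,-5,50)]:
    cv2.circle(c,px(u0+ax*sx+ay*sy+np.array([0,0,z])),3,(0,0,255),-1)
cv2.imwrite("pics/v12.png",c)
E
python3 plan.py 528 -124.3 275
```

```text
t 18.72 pos [ 528.1 -125.6  308.8] yaw -5.57 shift cm [-0.03 -0.13  3.38] F [-0.3 -0.2 -1.5] T [-0.03  0.04  0.03] gap 9.0
```

View pics/v12.png

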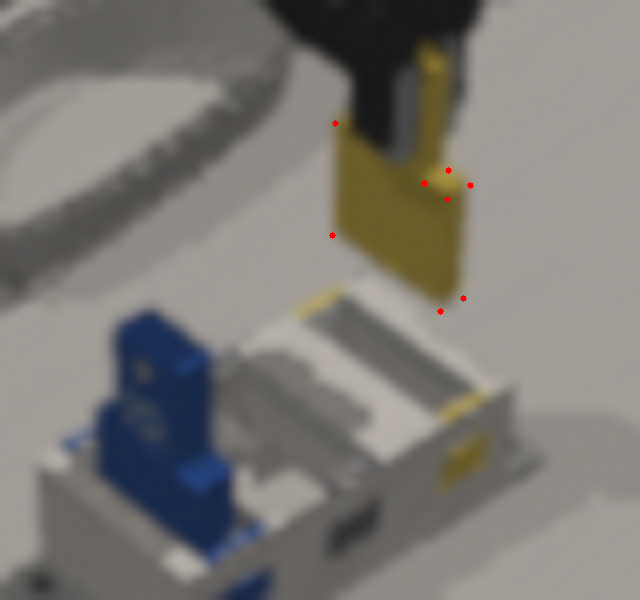

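Request:
play_rows([
  [0, 0, 0, 0, -0.1, 1.0, 0.5],
  [0, 0, 0, 0, 0, 1.0, 0.5],
  [0, 0, 0, 0, 0, 0.6, 0.5],
  [0, 0, 0, 0, 0, 0, 0.5],
  [0, 0, 0, 0, 0, 0, 0.5],
])

```text
time_s: 19.13
tool_pos: [527.8, -124.6, 281.3]
tool_rot: [[0.995, -0.097, -0.002], [-0.097, -0.995, 0.001], [-0.002, -0.0, -1.0]]
ft_force: [-1.0, 0.1, 0.2]
finger_gap: 0.106
```

Request:
play_rows([
  [0, 0, 0, 0, 0, 0.15, 0.5],
  [0, 0, 0, 0, 0, 0.15, 0.5],
  [0, 0, 0, 0, 0, 0.15, 0.5],
  [0, 0, 0, 0, 0, 0.15, 0.5],
  [0, 0, 0, 0, 0, 0, 0.5],
])

```text
time_s: 19.55
tool_pos: [528.0, -124.7, 276.0]
tool_rot: [[0.995, -0.097, -0.0], [-0.097, -0.995, 0.0], [-0.0, -0.0, -1.0]]
ft_force: [-0.8, -0.9, -0.1]
finger_gap: 0.109
```

```bash
python3 plan.py 528 -124.3 259.5
```

```text
t 19.55 pos [ 528.  -124.7  276. ] yaw -5.57 shift cm [-0.   -0.04  1.65] F [-0.8 -0.9 -0.1] T [-0.03  0.05  0.01] gap 9.3
```

Request:
play_rows([
  [0, 0, 0, 0, 0, 0.1, 0.5],
  [0, 0, 0, 0, 0, 0.1, 0.5],
  [0, 0, 0, 0, 0, 0.1, 0.5],
  [0, 0, 0, 0, 0, 0.1, 0.5],
  [0, 0, 0, 0, 0, 0, 0.5],
])

```text
time_s: 19.97
tool_pos: [528.0, -124.7, 272.0]
tool_rot: [[0.995, -0.097, -0.0], [-0.097, -0.995, 0.0], [-0.0, -0.0, -1.0]]
ft_force: [-0.8, 0.3, -1.0]
finger_gap: 0.104
```

Request:
play_rows([
  [0, 0, 0, 0, 0, 0.1, 0.5],
  [0, 0, 0, 0, 0, 0.1, 0.5],
  [0, 0, 0, 0, 0, 0.1, 0.5],
  [0, 0, 0, 0, 0, 0, 0.5],
  [0, 0, 0, 0, 0, 0, 0.5],
])

```text
time_s: 20.38
tool_pos: [528.0, -124.7, 269.1]
tool_rot: [[0.995, -0.097, -0.0], [-0.097, -0.995, 0.0], [-0.0, -0.0, -1.0]]
ft_force: [-0.5, -0.5, -0.9]
finger_gap: 0.107
```

Request:
play_rows([
  [0, 0, 0, 0, 0, 0.1, 0.5],
  [0, 0, 0, 0, 0, 0.1, 0.5],
  [0, 0, 0, 0, 0, 0.1, 0.5],
  [0, 0, 0, 0, 0, 0, 0.5],
  [0, 0, 0, 0, 0, 0, 0.5],
])

```text
time_s: 20.8
tool_pos: [528.0, -124.7, 266.1]
tool_rot: [[0.995, -0.097, -0.0], [-0.097, -0.995, 0.0], [-0.0, -0.0, -1.0]]
ft_force: [-0.7, -0.3, -0.7]
finger_gap: 0.105
```

Request:
play_rows([
  [0, 0, 0, 0, 0, 0.1, 0.5],
  [0, 0, 0, 0, 0, 0.1, 0.5],
  [0, 0, 0, 0, 0, 0.1, 0.5],
  [0, 0, 0, 0, 0, 0, 0.5],
  [0, 0, 0, 0, 0, 0, 0.5],
])

```text
time_s: 21.22
tool_pos: [528.0, -124.7, 263.1]
tool_rot: [[0.995, -0.097, -0.0], [-0.097, -0.995, 0.0], [-0.0, -0.0, -1.0]]
ft_force: [-0.2, -0.4, -1.1]
finger_gap: 0.112
```

Request:
play_rows([
  [0, 0, 0, 0, 0, 0.1, 0.5],
  [0, 0, 0, 0, 0, 0.1, 0.5],
  [0, 0, 0, 0, 0, 0.1, 0.5],
  [0, 0, 0, 0, 0, 0, 0.5],
  [0, 0, 0, 0, 0, 0, 0.5],
])

```text
time_s: 21.63
tool_pos: [528.0, -124.6, 260.1]
tool_rot: [[0.995, -0.097, -0.0], [-0.097, -0.995, 0.0], [-0.0, -0.0, -1.0]]
ft_force: [-0.1, 0.3, -1.4]
finger_gap: 0.106
```

Request:
play_rows([
  [0, 0, 0, 0, 0, 0.1, 0.5],
  [0, 0, 0, 0, 0, 0.1, 0.5],
  [0, 0, 0, 0, 0, 0, 0.5],
  [0, 0, 0, 0, 0, 0, 0.5],
  [0, 0, 0, 0, 0, 0, 0.5],
])

```text
time_s: 22.05
tool_pos: [528.3, -124.7, 259.0]
tool_rot: [[0.995, -0.097, 0.001], [-0.097, -0.995, -0.0], [0.001, 0.0, -1.0]]
ft_force: [-1.5, -0.0, 5.2]
finger_gap: 0.105
```

Request:
play_rows([
  [0, 0, 0, 0, 0, 0.1, 0.5],
  [0, 0, 0, 0, 0, 0.1, 0.5],
  [0, 0, 0, 0, 0, 0, 0.5],
  [0, 0, 0, 0, 0, 0, 0.5],
  [0, 0, 0, 0, 0, 0, 0.5],
])

```text
time_s: 22.47
tool_pos: [528.5, -124.7, 257.4]
tool_rot: [[0.995, -0.097, 0.002], [-0.097, -0.995, -0.001], [0.002, 0.0, -1.0]]
ft_force: [-1.1, 0.4, 7.1]
finger_gap: 0.107
```

Request:
play_rows([
  [0, 0, 0, 0, 0, 0.1, 0.5],
  [0, 0, 0, 0, 0, 0.1, 0.5],
  [0, 0, 0, 0, 0, 0, 0.5],
  [0, 0, 0, 0, 0, 0, 0.5],
  [0, 0, 0, 0, 0, 0, 0.5],
])

```text
time_s: 22.88
tool_pos: [528.7, -124.8, 255.5]
tool_rot: [[0.995, -0.097, 0.003], [-0.097, -0.995, -0.001], [0.003, 0.0, -1.0]]
ft_force: [-0.4, 0.0, 5.8]
finger_gap: 0.106
```

Request:
play_rows([
  [0, 0, 0, 0, 0, 0.1, 0.5],
  [0, 0, 0, 0, 0, 0.1, 0.5],
  [0, 0, 0, 0, 0, 0.1, 0.5],
  [0, 0, 0, 0, 0, 0, 0.5],
  [0, 0, 0, 0, 0, 0, 0.5],
])

```text
time_s: 23.3
tool_pos: [528.9, -124.8, 252.5]
tool_rot: [[0.995, -0.097, 0.003], [-0.097, -0.995, -0.001], [0.003, 0.0, -1.0]]
ft_force: [0.9, 0.2, 5.9]
finger_gap: 0.109
```

Request:
play_rows([
  [0, 0, 0, 0, 0, 0.1, 0.5],
  [0, 0, 0, 0, 0, 0.1, 0.5],
  [0, 0, 0, 0, 0, 0, 0.5],
  [0, 0, 0, 0, 0, 0, 0.5],
  [0, 0, 0, 0, 0, 0, 0.5],
])

```text
time_s: 23.72
tool_pos: [529.0, -124.8, 250.6]
tool_rot: [[0.995, -0.097, 0.003], [-0.097, -0.995, -0.001], [0.003, 0.0, -1.0]]
ft_force: [1.6, -0.3, 5.8]
finger_gap: 0.109
```

Request:
play_rows([
  [0, 0, 0, 0, 0, 0.06, 0.5],
  [0, 0, 0, 0, 0, 0.06, 0.5],
  [0, 0, 0, 0, 0, 0, 0.5],
  [0, 0, 0, 0, 0, 0, 0.5],
  [0, 0, 0, 0, 0, 0, 0.5],
])

```text
time_s: 24.13
tool_pos: [529.0, -124.8, 249.5]
tool_rot: [[0.995, -0.097, 0.004], [-0.097, -0.995, -0.001], [0.004, 0.0, -1.0]]
ft_force: [0.6, -0.5, 6.0]
finger_gap: 0.108
```

Request:
play_rows([
  [0, 0, 0, 0, 0, 0.06, 0.5],
  [0, 0, 0, 0, 0, 0.06, 0.5],
  [0, 0, 0, 0, 0, 0, 0.5],
  [0, 0, 0, 0, 0, 0, 0.5],
  [0, 0, 0, 0, 0, 0, 0.5],
])

```text
time_s: 24.55
tool_pos: [529.0, -124.8, 248.8]
tool_rot: [[0.995, -0.097, 0.004], [-0.097, -0.995, -0.001], [0.004, 0.0, -1.0]]
ft_force: [-1.1, 0.1, 11.2]
finger_gap: 0.109
```

Request:
play_rows([
  [0, 0, 0, 0, 0, 0.05, 0.5],
  [0, 0, 0, 0, 0, 0, 0.5],
  [0, 0, 0, 0, 0, 0, 0.5],
  [0, 0, 0, 0, 0, 0, 0.5],
  [0, 0, 0, 0, 0, 0, 0.5],
])

```text
time_s: 24.97
tool_pos: [529.1, -124.8, 248.7]
tool_rot: [[0.995, -0.097, 0.004], [-0.097, -0.995, -0.001], [0.004, 0.001, -1.0]]
ft_force: [-2.0, 0.6, 15.2]
finger_gap: 0.109
```

```bash
python3 plan.py 529 -124.8 249
```

```text
t 24.97 pos [ 529.1 -124.8  248.7] yaw -5.58 shift cm [-0.01  0.   -0.03] F [-2.   0.6 15.2] T [ 0.09  0.7  -0.08] gap 9.3
```

z held at 248.7 while the force rose from 6 to 15 N, so the plate is on the yellow stop, at a depth of about 26.8 mm. I'll release, retreat and check.

Request:
play_rows([
  [0, 0, 0, 0, 0, 0, 1.5],
  [0, 0, 0, 0, 0, 0, 2.5],
  [0, 0, 0, 0, 0, 0, 3.5],
  [0, 0, 0, 0, 0, 0, 4.5],
  [0, 0, 0, 0, 0, 0, 4.5],
])

```text
time_s: 25.38
tool_pos: [528.0, -124.6, 246.0]
tool_rot: [[0.995, -0.097, -0.0], [-0.097, -0.995, 0.0], [-0.001, -0.0, -1.0]]
ft_force: [0.4, -0.0, 0.0]
finger_gap: 0.526
```

Request:
play_rows([
  [0, 0, 0, 0, 0, -1.5, 4.5],
  [0, 0, 0, 0, 0, -3, 4.5],
  [0, 0, 0, 0, 0, -3, 4.5],
  [0, 0, 0, 0, 0, -3, 4.5],
  [0, 0, 0, 0, 0, 0, 4.5],
])

```text
time_s: 25.8
tool_pos: [529.6, -124.6, 357.7]
tool_rot: [[0.995, -0.097, 0.009], [-0.097, -0.995, -0.002], [0.009, 0.001, -1.0]]
ft_force: [0.7, -0.9, 0.1]
finger_gap: 0.525
```

Request:
play_rows([
  [0, 0, 0, -1, 3.8, -1.5, 4.5],
  [0, 0, 0, -1, 3.8, 0, 4.5],
  [0, 0, 0, -1, 3.8, 0, 4.5],
  [0, 0, 0, -1, 3.8, 0, 4.5],
  [0, 0, 0, -1, 3.8, 0, 4.5],
])

```text
time_s: 26.22
tool_pos: [459.0, -310.1, 366.1]
tool_rot: [[0.995, -0.097, 0.0], [-0.097, -0.995, -0.0], [0.0, 0.0, -1.0]]
ft_force: [0.8, -0.2, 0.3]
finger_gap: 0.526
```

Request:
play_rows([
  [0, 0, 0, 0, 3.8, 0, 4.5],
  [0, 0, 0, 0, 3.8, 0, 4.5],
  [0, 0, 0, 0, 0, 0, 4.5],
  [0, 0, 0, 0, 0, 0, 4.5],
  [0, 0, 0, 0, 0, 0, 4.5],
])

```text
time_s: 26.63
tool_pos: [452.7, -384.0, 365.5]
tool_rot: [[0.995, -0.097, -0.0], [-0.097, -0.995, 0.001], [-0.0, -0.001, -1.0]]
ft_force: [1.2, 0.5, -0.4]
finger_gap: 0.526
```

```bash
python3 - <<'E'
from fit import *
R={"top":(250,180,340,255),"scene":(265,165,345,250)}
for n in ["scene","top"]:
    im,d=vision.read_camera(n); cv2.imwrite(f"pics/{n}13.png",im)
    x0,y0,x1,y1=(265,165,335,250) if n=="scene" else (255,190,335,250)
    cv2.imwrite(f"pics/v13{n}.png",cv2.resize(im[y0:y1,x0:x1],None,fx=7,fy=7,interpolation=cv2.INTER_CUBIC))
    for c in ("blue","yellow"):
        m=mask(im,c,R[n]);v,u=np.nonzero(m);X=unproj(n,d[v,u].astype(float),np.stack([u,v],1))
        ht=95 if c=="blue" else 98
        t=(X[:,2]>ht)&(X[:,2]<120)
        print(n,c,t.sum(),"top z med",np.median(X[t,2]).round(1),"centre",X[t].mean(0).round(1))
E
python3 plan.py 529 -124.8 249
```

```text
scene blue 77 top z med 107.7 centre [532.9 -25.9 105.8]
scene yellow 63 top z med 109.8 centre [ 528.  -122.4  108.1]
top blue 72 top z med 108.5 centre [539.6 -29.9 108.1]
top yellow 49 top z med 110.2 centre [ 531.8 -124.2  110.1]
t 26.73 pos [ 453.3 -382.8  366. ] yaw -5.44 shift cm [  5.08 -26.4   11.72] F [-0.1  0.3  0.2] T [ 0.03 -0.01  0.02] gap 45.1
```

View pics/v13scene.png

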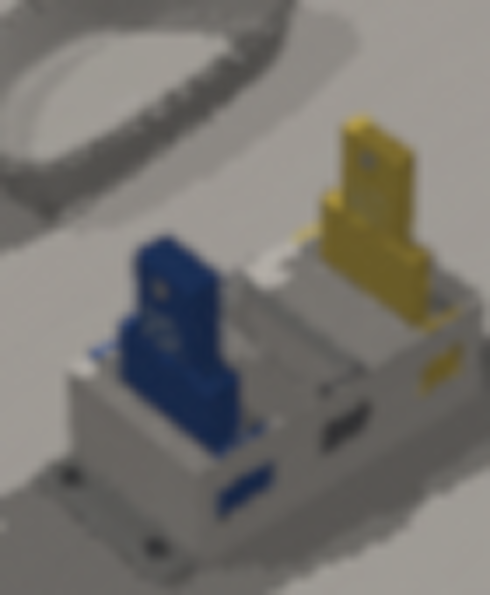

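View pics/v13top.png

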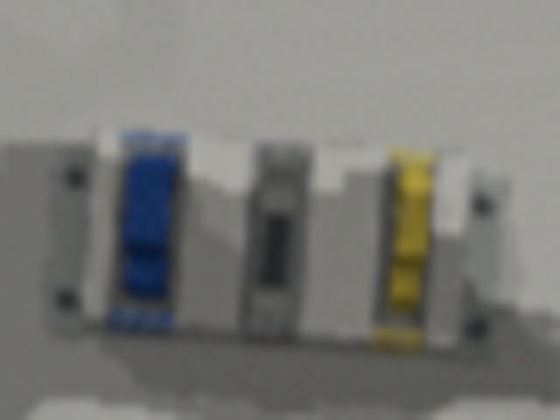

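View pics/scene13.png

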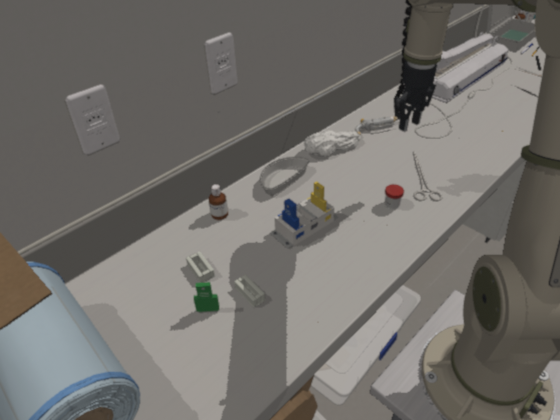

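```bash
python3 -c "
from cell import workorder,sense
print(sense()['time_s']);print(workorder.job_done())"
```

```text
26.7333
the job is handed in; nothing more can be done
None
```

I put both plates away and handed the job in at 26.7 s. No verdict was reported.

- **Blue plate:** it met its stop about 30 mm below the rack top. The push rose from about 6–7 N of cheek drag to 18 N while the height stayed still. That leaves about 11–12 N on the stop, against the 28 N it holds.
- **Yellow plate:** it met its stop about 26.8 mm down, with the push rising from about 6 N to 15 N. That leaves about 9 N on the stop.

**Last checks:**
- Both cameras showed the plates upright in their own slots. Tops read 108 mm for blue (expected 108) and 110 mm for yellow (expected 111), so neither plate rose on release.
- The arm had withdrawn and was touching nothing.
- The bottle, dish, jar and green look-alike appeared undisturbed by eye; I did not measure them again.

**Disagreements:** the two cameras differed by about 4–7 mm in x, and both plates read 2–4 mm off slot centre in x in the top view. I put this down to camera error, since each blade has only 2.5 mm of play lengthwise in its slot. I had no way to measure the stops' positions directly.

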